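# Clear the way to the tool case and take out the chisel for sharpening

### The job

I want to sharpen the chisel that lies in the tool case, but the tin of screws, the tape measure and the spray can stand where the case's lid has to slide out. Stand all three in the empty side tray, never tipping the tin or the can, slide the lid open, lay the chisel in the two notches of the sharpening board, and leave the file in the case. Then shut the lid fully and stand the three things back, each on the very spot where it stood.

Things in the scene. Friction and masses are not known exactly. Their poses are not given: they have to be found in the camera images.
- case: Flat timber tool case, fixed, 190 (x) x 326 (y) x 50 mm high. Origin: centre of its underside; x points to its back wall, the lid comes out at -x. Inside 166 x 302 mm, floor 6 mm up; front and end walls 37 mm high. Chisel and file lie in it along y, seen through the lid, either one in front. The three things stand before it in any order.
- lid (a joint): Sliding lid of the case, a clear pane in a dark timber frame, its top 46 mm above the bench. In m: 0 shut (may start 10 mm ajar), 0.16 fully open, when the whole inside is uncovered. It slides level along the case's -x, out over the bench; about 2 N move it and it stays where left. Things over 40 mm tall in front of the case block it.
- lid_knob (a point): The brass knob on the lid's front edge, to grip from above: 25 mm in diameter, top at z = 71 mm. The point is on its axis at grip height, z = 60 mm. It moves with the lid.
- tin: Open round tin with screws, 73 mm in diameter, 48 mm high, 0.22 kg. Origin: centre of its underside, z up. Pinch its wall with one finger inside: the wall counts as up to 8 mm thick, its middle 32 mm from the axis; inside it is free down to 15 mm above the bottom.
- tape: Yellow tape measure standing on edge, 34 mm wide (x), 97 mm long (y) with the blade's hook at -y, 68 mm high, 0.24 kg. Origin: in its underside, midway along those 97 mm. Its body, to grip across x, is 30 to 34 mm wide and reaches from y = -23 to +49 mm.
- can: Spray can with a red cap, 58 mm in diameter, 217 mm high, 0.25 kg, standing upright. Origin: centre of its underside. The cap, 54 mm in diameter, reaches from 188 to 217 mm above the underside.
- chisel: Bevel-edge chisel, timber handle, 272 mm long, 0.16 kg, lying flat, its handle at the case's +y end. Origin: in its underside at half length; y towards the handle's end. Handle, 30 mm wide and high, from y = +10 to +136 mm; blade, 20 mm wide, from y = -136 to -10 mm. A good grip is across x at y = +25 mm.
- file: Flat file with a timber handle, 245 mm long, 26 mm wide, in the case beside the chisel, its handle at the case's -y end; its toothed blade is longer than the chisel's. Origin: in its underside at half its length; y towards the handle's end. It stays in the case.
- tray: Empty shallow aluminium tray, the side area: 280 mm (x) by 220 mm (y), rim 19 mm high, floor 3 mm above the bench, fixed. Origin: centre of its underside. It stands left or right of the case.
- board: Sharpening board, fixed, 310 (x) x 170 (y) mm, top 12 mm up. Origin: centre of underside. On its -y half, at x = -78 and +78 mm, two timber saddles 22 mm thick, notched at y = -41 mm: floor 44 mm wide, 30 mm up, sides sloping out to 60 mm, top 44 mm up. The chisel lies along x in both, centred, either way round. A diamond plate on the +y half is 24 mm high.
Mind the look-alikes: they are no part of the job. There is more than one size of the tin; the job needs the larger.

How it is judged:
By the outcome, as a careful person would: the job done as asked, in the order asked, and still so for the second after the job is handed in, with the robot touching nothing.
It also fails if it takes over 144 s, if anything falls off the work surface, if the arm or the gripper's body presses on something with over 40 N, if the wrist force passes 120 N, or if a joint passes its speed limit or range.

### The arm

A 6-joint arm with a two-finger parallel gripper is mounted at the origin on a cart in front of the work surface, level with it; the furniture and walls round the work are solid. World frame = base frame: x ahead of the robot, y to its left, z up, the work surface at z = 0. Lengths are in m, angles in rad, forces in N, time in s.
With the tool pointing down it reaches from about 0.375 to 0.925 m from the base axis. Payload 5.7 kg.
Tool frame: the origin (TCP) lies on the centre line of the jaws, within the pads' length; the fingertips stand 14 mm ahead of it and the grasp point (between the pads) lies 5 mm behind it; z points along the fingers, y is the line along which they close (so a half turn about z gives the same grasp; the last joint's range is limited). The gripper opens to 85 mm and grips with 20 to 120 N. Pads are 22 mm wide; open, the fingers measure 114 mm over their backs; the gripper's body (76 mm by 85 mm) begins 54 mm behind the grasp point. The pads swing forward as they close: fully open they stand 13 mm farther back than shut.
Start: joints at [-1.374, 0.359, 1.51, -0, 1.272, -0.115], TCP at [0.184, -0.571, 0.245] pointing down, gripper open.
Joint ranges: [-2.97, 2.97], [-1.01, 2.36], [0.21, 2.38], [-0.96, 4.11], [0.2, 2.71], [-2.98, 2.98]. Speed limits (rad/s): [2.39, 2.39, 3.14, 3.14, 3.14, 3.14].

### API

Orientations are given as a unit quaternion [x, y, z, w].
In Python, from bench import bot, optics, ticket gives the robot as it stands.
- The arm moves only by the tool carry_out, never from a script. Its argument "plan" is a list of rows, each an object of numbers: "tx", "ty", "tz": the shift along the tool's x, y, z in m; "roll": the turn about the tool's z in degrees. A call has 1 to 5 rows; each row shifts and turns the commanded pose from where the row before left it, along the tool's axes as they then stand; what a row does not reach is not made up. A row lasts 1/10 s, in which the tool goes at most 50 mm and 8.59 degrees, less where a joint would pass 70% of its speed; a pose out of reach is approached as far as the arm can. A call is refused whole if a number of a shift passes 0.05 or a number of a turn 8.59, either way. A call with a gripper value outside its range is refused whole. "hand" is the gripper command: -1 is fully open, 1 is shut, values between are in proportion, set as the call begins (left out, the last holds). The fingers move at their own pace and stop on an object; "newtons" is the grip in N (left out, the last holds). Time passes only in rows, so rows that do not move let the fingers close. It gives the time, the measured TCP pose, the force, the opening and the grip force at its end, in the units of the state.
- bot.sense(): the state, without advancing time (a new reading comes with each control period).
- optics.camera(name): name is "side" or "top" or "wrist"; returns the picture (400x640x3 uint8, red, green, blue); there is no depth.
- optics.camera_params(name): a dict with "fx", "fy", "cx", "cy" (pixels), "rvec" (rotation vector, rad) and "tvec" (3), from world to camera coordinates, as OpenCV has them. Camera axes: x right, y down, z forward; pixel columns grow to the right and rows downward; lengths in m; the calibration is good to about 2 mm. A picture is of the moment at which its call begins: read the wrist's pose just before it. camera_params takes no time and is no camera call; for the wrist camera it gives the pose at the moment of the call.
- ticket.sign_off(): hands the job in; it is judged then, once.
The state is a dict: "time": time; "joint_pos": joint angles; "qvel": joint speeds; "effort": joint torques, N m; "tcp_pos": TCP position; "eef_rot": TCP orientation; "wrist_force": force on the tool from outside, world axes, zero at the start; "wrist_torque": the same for the moment, N m; "finger_gap": finger opening in m; "gripper_force": force on a finger pad.
Only numpy, scipy, OpenCV 4.12 (cv2) and the standard library are available. Lean on these libraries where they do the work, as an engineer would, in place of code of your own. Each camera call takes 0.05 s, during which the arm holds its last target. There are 200 camera calls.

## Working session

There is one attempt and no reset: what is moved stays moved. The work goes in short steps, Python scripts to look and compute and a tool call to move; the robot and the scene stay as the last step left them, time stands still between calls to the robot, and variables do not carry over. Pictures are saved under pics/ and viewed, at most 14 in all, crops included, and the job is handed in when it is done.

Besides the shell and the picture viewer there is one more tool, called as a command line: name --argument value ..., lists and objects as JSON in quotes. carry_out: Moves the arm, as the interface text tells. Its arguments: {"type":"object","properties":{"plan":{"type":"array","items":{"type":"object","properties":{"tx":{"type":"number"},"ty":{"type":"number"},"tz":{"type":"number"},"roll":{"type":"number"}}}},"hand":{"type":"number"},"newtons":{"type":"number"}},"required":["plan"]}

```bash
ls; mkdir -p pics; python3 - <<'E'
from bench import bot, optics
import cv2
s=bot.sense();print(s)
for n in("side","top"):
    im=optics.camera(n);cv2.imwrite(f"pics/{n}0.png",im[...,::-1]);print(n,optics.camera_params(n))
E
```

```text
pics
{'time': 0.0, 'joint_pos': array([-1.37413684e+00,  3.59517706e-01,  1.51147225e+00, -1.32419718e-05,
        1.27249367e+00, -1.15082778e-01]), 'qvel': array([ 8.85636788e-06,  6.46594772e-06, -3.91518003e-04, -4.62079527e-04,
       -4.57283720e-04,  1.39149630e-03]), 'effort': array([ 9.70700894e-04, -5.27620661e+01, -2.78620183e+01,  4.32343109e-05,
        1.30442774e-02, -7.17773531e-06]), 'tcp_pos': array([ 0.1838958 , -0.57041427,  0.24443085]), 'eef_rot': array([ 9.87875926e-01,  1.55242590e-01, -4.48755765e-05, -9.44440961e-04]), 'wrist_force': array([ 0.08108819, -0.91851709, -0.31354664]), 'wrist_torque': array([-0.02895873, -0.00636413, -0.04751131]), 'gripper_force': 0.0, 'finger_gap': 0.08548600528280609}
side {'fx': 431.58323949614805, 'fy': 431.58323949614805, 'cx': 320.4497025728259, 'cy': 200.28593526532043, 'rvec': array([ 0.32893485, -2.65075796,  1.3755879 ]), 'tvec': array([0.57849342, 0.12241107, 1.3737015 ])}
top {'fx': 491.2817657837467, 'fy': 491.2817657837467, 'cx': 321.12557625432333, 'cy': 197.13882540639568, 'rvec': array([ 2.12047997, -2.08606173,  0.24067434]), 'tvec': array([-0.02609841,  0.60229342,  1.43121035])}
```

View pics/top0.png

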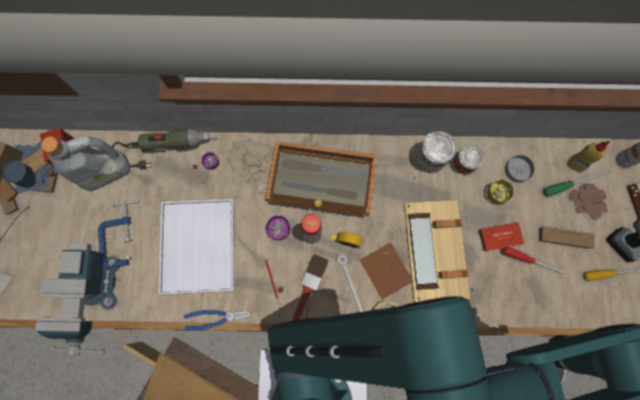

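View pics/side0.png

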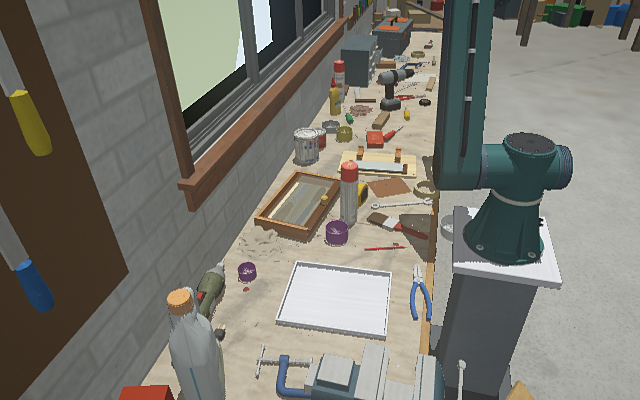

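```bash
cat > h.py <<'E'
import numpy as np, cv2
from bench import bot, optics
from scipy.spatial.transform import Rotation as R
def cam(n):
    p=optics.camera_params(n) if isinstance(n,str) else n
    M=R.from_rotvec(p['rvec']).as_matrix(); return p,M,-M.T@p['tvec']
def ray(n,uv,z):
    p,M,C=cam(n); uv=np.atleast_2d(np.float64(uv))
    d=np.c_[(uv[:,0]-p['cx'])/p['fx'],(uv[:,1]-p['cy'])/p['fy'],np.ones(len(uv))]@M
    return C+d*((z-C[2])/d[:,2])[:,None]
def proj(n,P):
    p,M,C=cam(n); q=(np.atleast_2d(P)-C)@M.T
    return np.c_[p['fx']*q[:,0]/q[:,2]+p['cx'],p['fy']*q[:,1]/q[:,2]+p['cy']]
def snap(n,name):
    p=optics.camera_params(n); im=optics.camera(n); cv2.imwrite(f'pics/{name}.png',im[...,::-1]); np.save(f'pics/{name}.npy',p); return p,im
def blobs(im,lo,hi,amin=30):
    h=cv2.cvtColor(im,cv2.COLOR_RGB2HSV); m=cv2.inRange(h,np.array(lo),np.array(hi))
    c,_=cv2.findContours(m,cv2.RETR_EXTERNAL,cv2.CHAIN_APPROX_NONE)
    return sorted([x for x in c if cv2.contourArea(x)>amin],key=lambda x:-cv2.contourArea(x))
np.set_printoptions(precision=4,suppress=True)
E
python3 - <<'E'
from h import *
im=cv2.imread('pics/top0.png')
cv2.imwrite('pics/top0c.png',cv2.resize(im[135:310,150:480],None,fx=2.4,fy=2.4,interpolation=cv2.INTER_CUBIC))
p,M,C=cam('top');print(C)
for nm,uv,z in [('tin',(278,228),.048),('tinS',(210,160),.04),('can',(311,225),.217),('tape',(347,240),.068),('knob',(318,204),.07),('tray',(196,246),.019),('board',(437,250),.012),('s1',(450,222),.044),('s2',(453,273),.044)]: print(nm,ray('top',uv,z)[0])
E
```

```text
[ 0.2677 -0.0151  1.5297]
tin [0.5085 0.1137 0.048 ]
tinS [0.7236 0.337  0.04  ]
can [0.4907 0.01   0.217 ]
tape [ 0.4724 -0.0958  0.068 ]
knob [ 0.5807 -0.0071  0.07  ]
tray [0.453  0.3667 0.019 ]
board [ 0.4537 -0.3777  0.012 ]
s1 [ 0.5366 -0.4132  0.044 ]
s2 [ 0.3814 -0.4155  0.044 ]
```

View pics/top0c.png

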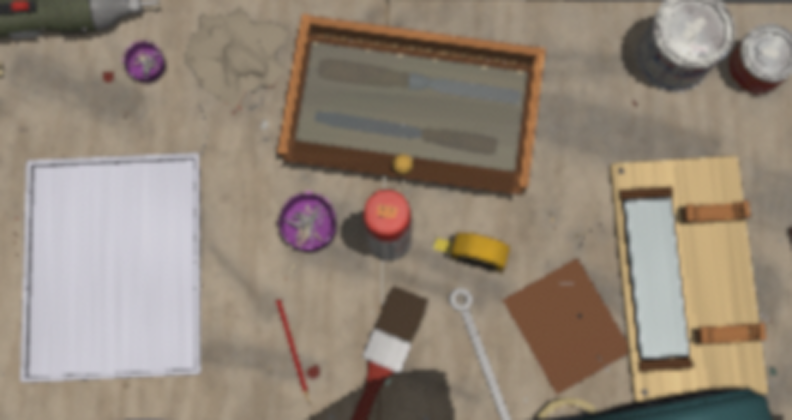

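```bash
python3 - <<'E'
from h import *
im=cv2.imread('pics/top0.png')[...,::-1].copy()
H=cv2.cvtColor(im,cv2.COLOR_RGB2HSV)
for n,(u,v) in dict(tin=(268,228),cap=(311,222),tape=(350,240),hook=(334,237),knob=(318,203),tray=(196,240),case=(272,160),board=(445,240),plate=(424,250),sad=(450,223),bench=(300,300),chH=(300,166),chB=(345,171)).items(): print(n,H[v,u])
def show(nm,lo,hi,z,box,k=2):
    u0,v0,u1,v1=box
    for c in blobs(im[v0:v1,u0:u1],lo,hi,10)[:k]:
        c=c+[u0,v0]; P=ray('top',c[:,0],z)[:,:2].astype(np.float32); r=cv2.minAreaRect(P); print(nm,cv2.contourArea(c),'ctr',np.array(r[0]),'size',np.array(r[1]),'ang',round(r[2],1),'circ',cv2.minEnclosingCircle(P))
show('tin',(130,60,30),(165,255,255),.044,(255,205,300,250))
show('cap',(0,140,80),(10,255,255),.21,(295,205,330,245)); 
show('tape',(15,150,80),(32,255,255),.06,(325,225,370,255))
show('knob',(12,140,90),(30,255,255),.068,(308,195,328,212))
show('tray',(100,5,150),(140,60,255),.015,(150,190,245,305))
show('sad',(5,120,50),(14,255,160),.044,(430,205,475,290),4)
show('plate',(80,10,120),(105,90,230),.024,(405,205,445,300))
E
```

```text
tin [149 115 106]
cap [ 12 145 201]
tape [ 21 198 192]
hook [ 25 158 191]
knob [ 20 155 188]
tray [127  11 213]
case [ 13 119 142]
board [ 19  95 202]
plate [ 83  11 194]
sad [ 13 144 159]
bench [ 8 96 61]
chH [ 18  45 101]
chB [ 80   7 114]
tin 420.5 ctr [0.5119 0.1144] size [0.0718 0.0728] ang 65.8 circ ((0.5121737122535706, 0.11466440558433533), 0.037668317556381226)
cap 79.0 ctr [0.4871 0.0128] size [0.0499 0.0385] ang 67.5 circ ((0.4924685060977936, 0.011714384891092777), 0.026322387158870697)
cap 10.5 ctr [0.4898 0.0058] size [0.0104 0.0172] ang 19.6 circ ((0.4926038682460785, 0.006748302839696407), 0.008999384008347988)
tape 191.5 ctr [ 0.4793 -0.1042] size [0.0692 0.0316] ang 74.4 circ ((0.47605231404304504, -0.10356543958187103), 0.03515448793768883)
knob 42.0 ctr [ 0.5827 -0.007 ] size [0.0218 0.0244] ang 1.0 circ ((0.5842419862747192, -0.006421508267521858), 0.013248845934867859)
tray 6272.5 ctr [0.4566 0.3679] size [0.2814 0.2219] ang 3.2 circ ((0.45658013224601746, 0.36781829595565796), 0.17546981573104858)
sad 128.0 ctr [ 0.3796 -0.4195] size [0.0186 0.0816] ang 3.6 circ ((0.3770846128463745, -0.4196546673774719), 0.040930818766355515)
sad 128.0 ctr [ 0.533 -0.407] size [0.0194 0.0823] ang 6.0 circ ((0.5333513021469116, -0.4069439470767975), 0.041652143001556396)
sad 13.0 ctr [ 0.342  -0.3556] size [0.0059 0.021 ] ang 0.9 circ ((0.3415088653564453, -0.35542696714401245), 0.010766502469778061)
plate 784.5 ctr [ 0.4505 -0.3306] size [0.1958 0.0544] ang 4.4 circ ((0.44976264238357544, -0.3257114887237549), 0.09939117729663849)
```

carry_out --plan '[{"roll":6,"tz":-0.03},{"roll":6,"tz":-0.03},{"roll":6,"tz":-0.03}]' --hand -0.1 --newtons 30

```text
$.plan[0]: bad value
```

carry_out --plan '[{"tx":0.019,"ty":-0.046},{"tx":0.019,"ty":-0.046},{"tx":0.019,"ty":-0.046},{"tx":0.019,"ty":-0.046},{"tx":0.019,"ty":-0.046}]'

```text
$.plan[0]: bad value
```

carry_out --plan '[{"tx":0.019,"ty":-0.046},{"tx":0.019,"ty":-0.046},{"tx":0.019,"ty":-0.046},{"tx":0.019,"ty":-0.046},{"tx":0.019,"ty":-0.046}]'

```text
$.plan[0]: bad value
```

carry_out --plan '[{"tx":0.019,"ty":-0.046},{"tx":0.019,"ty":-0.046},{"tx":0.019,"ty":-0.04},{"tx":0.019,"ty":0},{}]'

```text
$.plan[0]: bad value
```

```bash
python3 - <<'E'
from h import *
s=bot.sense();print(s['time'],s['tcp_pos'],s['eef_rot'],s['finger_gap'])
p,im=snap('wrist','w1');print(p,cam(p)[2])
p,im=snap('top','t1')
E
```

```text
0.1 [ 0.1839 -0.5705  0.2445] [ 0.9879  0.1553 -0.     -0.0009] 0.08542401618764288
{'fx': 325.4655374303741, 'fy': 325.4655374303741, 'cx': 319.1162034230065, 'cy': 201.96676768149334, 'rvec': array([-2.3462,  1.7083,  0.2483]), 'tvec': array([-0.599 , -0.0358,  0.3795])} [ 0.2529 -0.5488  0.3727]
```

View pics/w1.png

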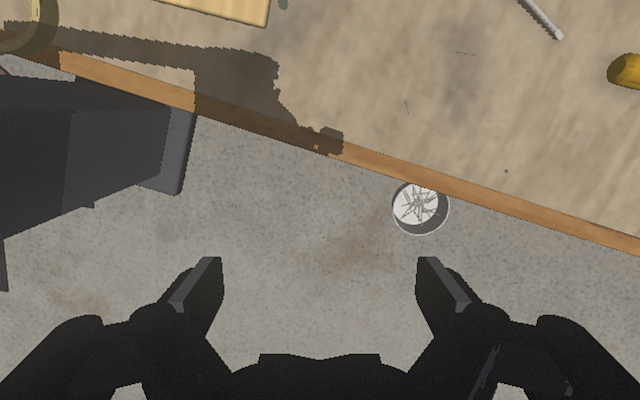

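carry_out --plan '[{"tx":0,"ty":0,"tz":-0.03,"roll":6},{"tx":0,"ty":0,"tz":-0.03,"roll":6},{"tx":0,"ty":0,"tz":-0.03,"roll":6}]' --hand -0.1 --newtons 30

```text
time: 0.5
tcp_pos: [0.184, -0.5707, 0.3358]
eef_rot: [1.0, -0.003, -0.0, -0.001]
wrist_force: [-0.4, -0.8, -0.0]
finger_gap: 0.0472
gripper_force: 0.0
```

carry_out --plan '[{"tx":0.018,"ty":-0.046,"tz":0,"roll":0},{"tx":0.018,"ty":-0.046,"tz":0,"roll":0},{"tx":0.018,"ty":-0.046,"tz":0,"roll":0},{"tx":0.018,"ty":-0.046,"tz":0,"roll":0},{"tx":0.018,"ty":-0.046,"tz":0,"roll":0}]'

```text
time: 1.0
tcp_pos: [0.2748, -0.3393, 0.3352]
eef_rot: [1.0, -0.002, 0.0, -0.0]
wrist_force: [1.5, -0.2, -0.2]
finger_gap: 0.0474
gripper_force: 0.0
```

carry_out --plan '[{"tx":0.018,"ty":-0.046,"tz":0,"roll":0},{"tx":0.018,"ty":-0.046,"tz":0,"roll":0},{"tx":0.018,"ty":-0.046,"tz":0,"roll":0},{"tx":0.018,"ty":-0.046,"tz":0,"roll":0},{"tx":0.018,"ty":-0.046,"tz":0,"roll":0}]'

```text
time: 1.5
tcp_pos: [0.3653, -0.1096, 0.3355]
eef_rot: [1.0, -0.001, 0.0, 0.0]
wrist_force: [0.7, -0.8, 0.8]
finger_gap: 0.047
gripper_force: 0.0
```

carry_out --plan '[{"tx":0.018,"ty":-0.046,"tz":0,"roll":0},{"tx":0.018,"ty":-0.046,"tz":0,"roll":0},{"tx":0.018,"ty":-0.046,"tz":0,"roll":0},{"tx":0.02,"ty":0,"tz":0,"roll":0},{"tx":0,"ty":0,"tz":0,"roll":0}]'

```text
time: 2.0
tcp_pos: [0.4413, 0.0279, 0.3353]
eef_rot: [1.0, 0.001, 0.001, 0.0]
wrist_force: [0.1, -0.9, 0.1]
finger_gap: 0.0468
gripper_force: 0.0
```

```bash
python3 - <<'E'
from h import *
s=bot.sense();print(s['time'],s['tcp_pos'],s['eef_rot'],s['finger_gap'])
p,im=snap('wrist','w2');print(cam(p)[2])
print(proj(p,[[.512,.1145,.048],[.491,.011,.217],[.479,-.104,.06],[.5827,-.007,.068]]))
E
```

```text
2.0 [0.4413 0.0279 0.3353] [1.     0.0009 0.0006 0.    ] 0.04681614550553985
[0.5136 0.0281 0.4636]
[[248.8354 108.0314]
 [342.0963 138.3556]
 [427.4835 136.5411]
 [351.0799  41.8202]]
```

View pics/w2.png

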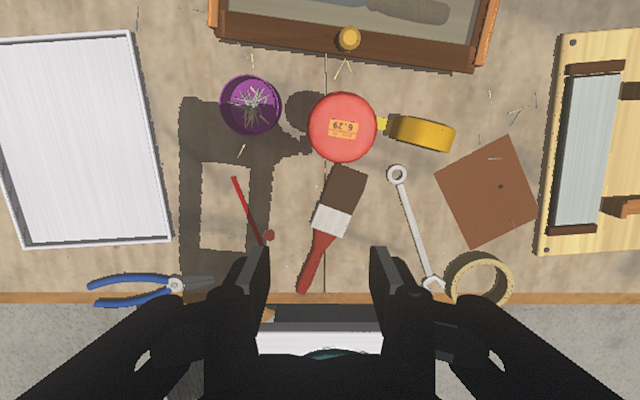

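```bash
cat >> h.py <<'E'
def rects(p,im,nm,lo,hi,z,box,k=1,amin=30):
    u0,v0,u1,v1=box; out=[]
    for c in blobs(im[v0:v1,u0:u1],lo,hi,amin)[:k]:
        c=c+[u0,v0]; P=ray(p,c[:,0],z)[:,:2].astype(np.float32); r=cv2.minAreaRect(P); q=cv2.minEnclosingCircle(P)
        print(nm,int(cv2.contourArea(c)),'rect',np.array(r[0]),np.array(r[1]),round(r[2],1),'circ',np.array(q[0]),round(q[1],4)); out.append(P)
    return out
E
python3 - <<'E'
from h import *
p=np.load('pics/w2.npy',allow_pickle=True).item(); im=cv2.imread('pics/w2.png')[...,::-1].copy()
rects(p,im,'tin',(130,60,30),(165,255,255),.048,(210,60,290,145))
rects(p,im,'cap',(0,130,100),(15,255,255),.213,(295,80,385,170))
rects(p,im,'cap',(0,130,170),(15,255,255),.215,(295,80,385,170))
rects(p,im,'tape',(18,150,40),(24,255,255),.066,(385,105,465,160))
rects(p,im,'hook',(25,100,80),(32,255,255),.01,(370,105,395,140),2,8)
rects(p,im,'knob',(12,140,90),(30,255,255),.071,(333,22,363,55))
rects(p,im,'tray',(100,4,150),(140,60,255),.019,(0,25,180,255))
E
```

```text
tin 2875 rect [0.5149 0.114 ] [0.0726 0.072 ] 43.6 circ [0.515  0.1131] 0.0378
cap 3777 rect [0.4982 0.011 ] [0.052  0.0517] 62.4 circ [0.4983 0.0113] 0.0266
cap 3545 rect [0.4981 0.0106] [0.0488 0.0502] 0.1 circ [0.4983 0.0106] 0.0256
tape 1328 rect [ 0.4834 -0.0988] [0.0694 0.0299] 75.6 circ [ 0.481  -0.0981] 0.0367
hook 66 rect [ 0.4924 -0.0548] [0.0126 0.0143] 80.4 circ [ 0.4933 -0.0549] 0.009
knob 373 rect [ 0.5854 -0.0049] [0.023 0.023] 1.1 circ [ 0.5861 -0.0042] 0.0126
```

carry_out --plan '[{"tx":0.0246,"ty":-0.0393,"tz":0,"roll":0},{"tx":0.0246,"ty":-0.0393,"tz":0,"roll":0},{"tx":0.0246,"ty":-0.0393,"tz":0,"roll":0},{"tx":0,"ty":0,"tz":0.05,"roll":0},{"tx":0,"ty":0,"tz":0.05,"roll":0}]'

```text
time: 2.55
tcp_pos: [0.5151, 0.1439, 0.2356]
eef_rot: [1.0, -0.001, 0.002, -0.0]
wrist_force: [0.1, 0.2, -1.3]
finger_gap: 0.047
gripper_force: 0.0
```

carry_out --plan '[{"tx":0,"ty":0,"tz":0.05,"roll":0},{"tx":0,"ty":0,"tz":0.04,"roll":0},{"tx":0,"ty":0,"tz":0,"roll":0},{"tx":0,"ty":0,"tz":0,"roll":0}]'

```text
time: 2.95
tcp_pos: [0.5131, 0.1429, 0.1458]
eef_rot: [1.0, -0.002, -0.001, 0.0]
wrist_force: [-0.3, -0.1, -0.2]
finger_gap: 0.047
gripper_force: 0.0
```

```bash
python3 - <<'E'
from h import *
s=bot.sense();print(s['time'],s['tcp_pos'],s['eef_rot'],s['finger_gap'])
p,im=snap('wrist','w3')
print(proj(p,[.515,.1137,.048]))
u,v=proj(p,[.515,.1137,.048])[0].astype(int)
rects(p,im,'tin',(130,60,30),(165,255,255),.048,(max(u-90,0),max(v-90,0),u+90,v+90),2)
E
```

```text
2.95 [0.5131 0.1429 0.1458] [ 1.     -0.002  -0.0008  0.0001] 0.04701811970735596
[[359.4857 207.0674]]
tin 7762 rect [0.5167 0.1169] [0.0754 0.0721] 56.9 circ [0.5186 0.1158] 0.0388
```

View pics/w3.png

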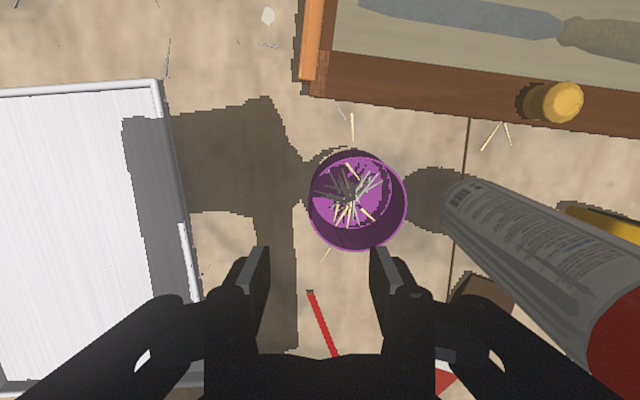

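carry_out --plan '[{"tx":0.002,"ty":-0.004,"tz":0.04,"roll":0},{"tx":0,"ty":0,"tz":0.04,"roll":0},{"tx":0,"ty":0,"tz":0.029,"roll":0},{"tx":0,"ty":0,"tz":0,"roll":0},{"tx":0,"ty":0,"tz":0,"roll":0}]'

```text
time: 3.5
tcp_pos: [0.5173, 0.1482, 0.0384]
eef_rot: [1.0, -0.001, 0.001, -0.0]
wrist_force: [0.2, 0.2, 1.0]
finger_gap: 0.0468
gripper_force: 0.0
```

carry_out --plan '[{"tx":0,"ty":0,"tz":0,"roll":0},{"tx":0,"ty":0,"tz":0,"roll":0},{"tx":0,"ty":0,"tz":0,"roll":0},{"tx":0,"ty":0,"tz":0,"roll":0},{"tx":0,"ty":0,"tz":0,"roll":0}]' --hand 1 --newtons 40

```text
time: 4.0
tcp_pos: [0.5165, 0.1483, 0.0379]
eef_rot: [1.0, -0.001, 0.001, -0.0]
wrist_force: [-1.0, -0.1, 9.0]
finger_gap: 0.0024
gripper_force: 39.1
```

carry_out --plan '[{"tx":0,"ty":0,"tz":-0.03,"roll":0},{"tx":0,"ty":0,"tz":-0.04,"roll":0},{"tx":0,"ty":0,"tz":-0.03,"roll":0},{"tx":-0.028,"ty":-0.04,"tz":0,"roll":0},{"tx":-0.028,"ty":-0.04,"tz":0,"roll":0}]'

```text
time: 4.5
tcp_pos: [0.4609, 0.2287, 0.1381]
eef_rot: [1.0, -0.003, 0.002, -0.001]
wrist_force: [0.5, 1.9, -2.9]
finger_gap: 0.0021
gripper_force: 39.9
```

carry_out --plan '[{"tx":-0.028,"ty":-0.04,"tz":0,"roll":0},{"tx":-0.028,"ty":-0.04,"tz":0,"roll":0},{"tx":-0.028,"ty":-0.04,"tz":0,"roll":0},{"tx":0,"ty":0,"tz":0,"roll":0},{"tx":0,"ty":0,"tz":0.04,"roll":0}]'

```text
time: 5.0
tcp_pos: [0.3787, 0.3524, 0.1002]
eef_rot: [1.0, 0.001, 0.005, -0.003]
wrist_force: [2.8, 1.0, -3.1]
finger_gap: 0.0026
gripper_force: 39.8
```

carry_out --plan '[{"tx":0,"ty":0,"tz":0.035,"roll":0},{"tx":0,"ty":0,"tz":0.015,"roll":0},{"tx":0,"ty":0,"tz":0.006,"roll":0},{"tx":0,"ty":0,"tz":0,"roll":0},{"tx":0,"ty":0,"tz":0,"roll":0}]'

```text
time: 5.5
tcp_pos: [0.3766, 0.3483, 0.0411]
eef_rot: [1.0, -0.001, 0.0, -0.0]
wrist_force: [-0.6, -0.2, -2.1]
finger_gap: 0.0027
gripper_force: 40.2
```

carry_out --plan '[{"tx":0,"ty":0,"tz":0.0015,"roll":0},{"tx":0,"ty":0,"tz":0.001,"roll":0},{"tx":0,"ty":0,"tz":0,"roll":0}]'

```text
time: 5.8
tcp_pos: [0.3768, 0.3488, 0.0406]
eef_rot: [1.0, -0.001, 0.001, -0.001]
wrist_force: [-6.3, -2.8, 26.0]
finger_gap: 0.0023
gripper_force: 44.3
```

carry_out --plan '[{"tx":0,"ty":0,"tz":0,"roll":0},{"tx":0,"ty":0,"tz":0,"roll":0},{"tx":0,"ty":0,"tz":0,"roll":0},{"tx":0,"ty":0,"tz":0,"roll":0}]' --hand -0.1

```text
time: 6.2
tcp_pos: [0.3762, 0.3484, 0.0378]
eef_rot: [1.0, -0.001, 0.0, -0.0]
wrist_force: [-1.0, 0.1, -0.0]
finger_gap: 0.0468
gripper_force: 0.0
```

carry_out --plan '[{"tx":0,"ty":0,"tz":-0.05,"roll":0},{"tx":0,"ty":0,"tz":-0.05,"roll":0},{"tx":0,"ty":0,"tz":-0.05,"roll":0},{"tx":0,"ty":0,"tz":-0.05,"roll":0},{"tx":0,"ty":0,"tz":0,"roll":0}]'

```text
time: 6.7
tcp_pos: [0.3797, 0.3511, 0.2448]
eef_rot: [1.0, -0.001, 0.005, -0.004]
wrist_force: [1.0, 0.3, 0.5]
finger_gap: 0.0469
gripper_force: 0.0
```

carry_out --plan '[{"tx":0.0152,"ty":0.0422,"tz":-0.01,"roll":0},{"tx":0.0152,"ty":0.0422,"tz":-0.01,"roll":0},{"tx":0.0152,"ty":0.0422,"tz":-0.01,"roll":0},{"tx":0.0152,"ty":0.0422,"tz":-0.01,"roll":0},{"tx":0.0152,"ty":0.0422,"tz":-0.01,"roll":0}]' --hand -1

```text
time: 7.2
tcp_pos: [0.4514, 0.1355, 0.2875]
eef_rot: [1.0, -0.001, -0.001, 0.0]
wrist_force: [1.1, 0.6, -0.4]
finger_gap: 0.085
gripper_force: 0.0
```

carry_out --plan '[{"tx":0.0152,"ty":0.0422,"tz":0,"roll":0},{"tx":0.0152,"ty":0.0422,"tz":0,"roll":0},{"tx":0.0152,"ty":0.0422,"tz":0,"roll":0},{"tx":0,"ty":0,"tz":0,"roll":0},{"tx":0,"ty":0,"tz":0,"roll":0}]'

```text
time: 7.7
tcp_pos: [0.4965, 0.0097, 0.2869]
eef_rot: [1.0, -0.003, -0.001, -0.0]
wrist_force: [-0.3, -0.6, 0.2]
finger_gap: 0.0858
gripper_force: 0.0
```

```bash
python3 - <<'E'
from h import *
s=bot.sense();print(s['time'],s['tcp_pos'],s['eef_rot'],s['finger_gap'])
p,im=snap('wrist','w4')
q=proj(p,[.498,.011,.217])[0];print(q)
u,v=q.astype(int)
rects(p,im,'cap',(0,130,60),(15,255,255),.217,(u-140,max(v-140,0),u+140,400),2)
E
```

```text
7.7 [0.4965 0.0097 0.2869] [ 1.     -0.0026 -0.001  -0.0004] 0.08575857710028109
[317.4522 220.7118]
cap 5499 rect [0.5042 0.0112] [0.0598 0.0498] 1.5 circ [0.5042 0.0103] 0.0302
cap 969 rect [ 0.4008 -0.0219] [0.0898 0.0088] 89.8 circ [ 0.3987 -0.0219] 0.045
```

View pics/w4.png

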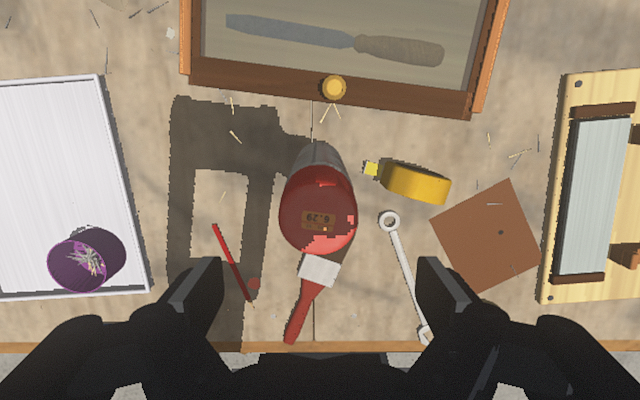

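carry_out --plan '[{"tx":0.0015,"ty":-0.001,"tz":0.04,"roll":0},{"tx":0,"ty":0,"tz":0.035,"roll":0},{"tx":0,"ty":0,"tz":0.012,"roll":0},{"tx":0,"ty":0,"tz":0,"roll":0}]'

```text
time: 8.15
tcp_pos: [0.4964, 0.0129, 0.1992]
eef_rot: [1.0, -0.0, -0.002, -0.0]
wrist_force: [0.2, -0.1, 0.6]
finger_gap: 0.0857
gripper_force: 0.0
```

carry_out --plan '[{"tx":0,"ty":0,"tz":0,"roll":0},{"tx":0,"ty":0,"tz":0,"roll":0},{"tx":0,"ty":0,"tz":0,"roll":0},{"tx":0,"ty":0,"tz":0,"roll":0},{"tx":0,"ty":0,"tz":0,"roll":0}]' --hand 1 --newtons 40

```text
time: 8.65
tcp_pos: [0.4998, 0.0113, 0.2028]
eef_rot: [1.0, -0.001, 0.002, 0.0]
wrist_force: [0.2, -0.1, 6.9]
finger_gap: 0.0507
gripper_force: 41.9
```

carry_out --plan '[{"tx":0,"ty":0,"tz":-0.02,"roll":0},{"tx":0,"ty":0,"tz":-0.03,"roll":0},{"tx":0,"ty":0,"tz":-0.01,"roll":0},{"tx":0.0037,"ty":-0.03,"tz":0,"roll":0},{"tx":0.0037,"ty":-0.042,"tz":0,"roll":0}]'

```text
time: 9.15
tcp_pos: [0.5065, 0.0828, 0.2614]
eef_rot: [1.0, -0.003, 0.001, 0.0]
wrist_force: [0.3, 0.2, -2.2]
finger_gap: 0.0502
gripper_force: 43.6
```

carry_out --plan '[{"tx":0.0037,"ty":-0.042,"tz":0,"roll":0},{"tx":0.0037,"ty":-0.042,"tz":0,"roll":0},{"tx":0.0037,"ty":-0.042,"tz":0,"roll":0},{"tx":0.0037,"ty":-0.042,"tz":0,"roll":0},{"tx":0.0037,"ty":-0.042,"tz":0,"roll":0}]'

```text
time: 9.65
tcp_pos: [0.5246, 0.2951, 0.2604]
eef_rot: [1.0, -0.001, -0.0, 0.0]
wrist_force: [1.2, 0.2, -1.5]
finger_gap: 0.0506
gripper_force: 43.6
```

carry_out --plan '[{"tx":0.0037,"ty":-0.042,"tz":0,"roll":0},{"tx":0.0037,"ty":-0.042,"tz":0,"roll":0},{"tx":0.0037,"ty":-0.042,"tz":0,"roll":0},{"tx":0,"ty":-0.012,"tz":0,"roll":0},{"tx":0,"ty":0,"tz":0,"roll":0}]'

```text
time: 10.15
tcp_pos: [0.5358, 0.4332, 0.2599]
eef_rot: [1.0, 0.0, -0.0, -0.0]
wrist_force: [-0.7, -0.5, -2.8]
finger_gap: 0.0505
gripper_force: 43.8
```

carry_out --plan '[{"tx":0,"ty":0,"tz":0.03,"roll":0},{"tx":0,"ty":0,"tz":0.02,"roll":0},{"tx":0,"ty":0,"tz":0.005,"roll":0},{"tx":0,"ty":0,"tz":0,"roll":0},{"tx":0,"ty":0,"tz":0,"roll":0}]'

```text
time: 10.65
tcp_pos: [0.5364, 0.43, 0.206]
eef_rot: [1.0, -0.002, -0.0, 0.0]
wrist_force: [0.8, 1.5, -2.3]
finger_gap: 0.0503
gripper_force: 45.1
```

carry_out --plan '[{"tx":0,"ty":0,"tz":0.0015,"roll":0},{"tx":0,"ty":0,"tz":0,"roll":0}]'

```text
time: 10.85
tcp_pos: [0.537, 0.4307, 0.2056]
eef_rot: [1.0, -0.001, 0.001, 0.0]
wrist_force: [-0.5, -2.0, 4.8]
finger_gap: 0.0506
gripper_force: 45.9
```

carry_out --plan '[{"tx":0,"ty":0,"tz":0,"roll":0},{"tx":0,"ty":0,"tz":0,"roll":0},{"tx":0,"ty":0,"tz":0,"roll":0},{"tx":0,"ty":0,"tz":-0.045,"roll":0},{"tx":0,"ty":0,"tz":-0.045,"roll":0}]' --hand -1

```text
time: 11.35
tcp_pos: [0.5352, 0.4309, 0.2934]
eef_rot: [1.0, -0.001, -0.002, 0.001]
wrist_force: [0.2, 1.1, 0.5]
finger_gap: 0.0853
gripper_force: 0.0
```

carry_out --plan '[{"tx":-0.0045,"ty":0.0443,"tz":0,"roll":0},{"tx":-0.0045,"ty":0.0443,"tz":0,"roll":0},{"tx":-0.0045,"ty":0.0443,"tz":0,"roll":0},{"tx":-0.0045,"ty":0.0443,"tz":0,"roll":0},{"tx":-0.0045,"ty":0.0443,"tz":0,"roll":0}]'

```text
time: 11.85
tcp_pos: [0.5128, 0.2086, 0.2944]
eef_rot: [1.0, -0.001, 0.0, -0.0]
wrist_force: [0.5, -0.8, -0.1]
finger_gap: 0.0856
gripper_force: 0.0
```

carry_out --plan '[{"tx":-0.0045,"ty":0.0443,"tz":0,"roll":0},{"tx":-0.0045,"ty":0.0443,"tz":0,"roll":0},{"tx":-0.0045,"ty":0.0443,"tz":0,"roll":0},{"tx":-0.0045,"ty":0.0443,"tz":0,"roll":0},{"tx":-0.0045,"ty":0.0443,"tz":0,"roll":0}]'

```text
time: 12.35
tcp_pos: [0.4899, -0.013, 0.2945]
eef_rot: [1.0, -0.001, 0.0, -0.0]
wrist_force: [0.9, -0.5, -0.1]
finger_gap: 0.0853
gripper_force: 0.0
```

carry_out --plan '[{"tx":-0.0045,"ty":0.0443,"tz":0,"roll":0},{"tx":-0.0045,"ty":0.0443,"tz":0,"roll":0},{"tx":0,"ty":0,"tz":0.016,"roll":-8.4},{"tx":0,"ty":0,"tz":0.016,"roll":-8.4},{"tx":0,"ty":0,"tz":0.016,"roll":-8.4}]'

```text
time: 12.85
tcp_pos: [0.4811, -0.1007, 0.2459]
eef_rot: [0.976, 0.219, 0.0, 0.0]
wrist_force: [-0.6, 0.5, 0.4]
finger_gap: 0.0855
gripper_force: 0.0
```

carry_out --plan '[{"tx":0,"ty":0,"tz":0.016,"roll":-8.4},{"tx":0,"ty":0,"tz":0.016,"roll":-8.4},{"tx":0,"ty":0,"tz":0.016,"roll":-8.4},{"tx":0,"ty":0,"tz":0.016,"roll":-8.4},{"tx":0,"ty":0,"tz":0.016,"roll":-8.4}]'

```text
time: 13.35
tcp_pos: [0.4812, -0.1, 0.1658]
eef_rot: [0.832, 0.555, 0.0, 0.0]
wrist_force: [1.1, 0.5, -0.5]
finger_gap: 0.0854
gripper_force: 0.0
```

carry_out --plan '[{"tx":0,"ty":0,"tz":0.016,"roll":-8.4},{"tx":0,"ty":0,"tz":0,"roll":0},{"tx":0,"ty":0,"tz":0,"roll":0}]'

```text
time: 13.65
tcp_pos: [0.4811, -0.1, 0.1504]
eef_rot: [0.792, 0.61, -0.0, -0.0]
wrist_force: [-0.2, 0.0, 0.3]
finger_gap: 0.0853
gripper_force: 0.0
```

```bash
cat >> h.py <<'E'
def st():
    s=bot.sense(); x=R.from_quat(s['eef_rot']).as_matrix()[:,0]; th=np.degrees(np.arctan2(x[1],x[0])); print('t',round(s['time'],2),'tcp',s['tcp_pos'],'th',round(th,2),'gap',s['finger_gap'],'F',s['wrist_force']); return s['tcp_pos'],th
def go(x,y,z,th=None):
    t,h=st(); th=h if th is None else th; c,s=np.cos(np.radians(th)),np.sin(np.radians(th)); d=np.array([x,y,z])-t
    print('after roll',round(h-th,1),': tx,ty,tz',np.round([c*d[0]+s*d[1],s*d[0]-c*d[1],-d[2]],4))
E
python3 - <<'E'
from h import *
st()
p,im=snap('wrist','w5')
print(proj(p,[[.4834,-.0988,.066],[.49,-.055,.01]]))
u,v=proj(p,[.4834,-.0988,.066])[0].astype(int)
rects(p,im,'tape',(17,150,90),(24,255,255),.066,(max(u-110,0),max(v-110,0),u+110,min(v+110,400)),2)
E
```

```text
t 13.65 tcp [ 0.4811 -0.1     0.1504] th 75.24 gap 0.08526811551349534 F [-0.1723  0.0308  0.3444]
[[320.927  212.8677]
 [314.8915 139.993 ]]
tape 3885 rect [ 0.4835 -0.097 ] [0.0712 0.0296] 76.4 circ [ 0.4813 -0.0968] 0.037
```

View pics/w5.png

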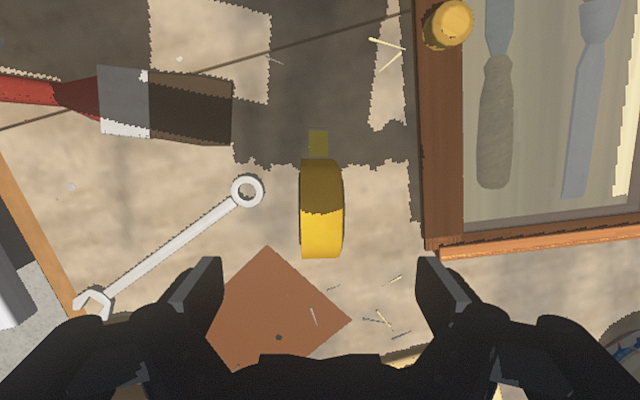

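carry_out --plan '[{"tx":0.0034,"ty":0.0012,"tz":0.04,"roll":-0.8},{"tx":0,"ty":0,"tz":0.04,"roll":0},{"tx":0,"ty":0,"tz":0.03,"roll":0},{"tx":0,"ty":0,"tz":0,"roll":0}]'

```text
time: 14.1
tcp_pos: [0.4812, -0.0964, 0.0382]
eef_rot: [0.787, 0.617, -0.001, -0.002]
wrist_force: [0.1, 0.2, 1.1]
finger_gap: 0.0852
gripper_force: 0.0
```

carry_out --plan '[{"tx":0,"ty":0,"tz":0,"roll":0},{"tx":0,"ty":0,"tz":0,"roll":0},{"tx":0,"ty":0,"tz":0,"roll":0},{"tx":0,"ty":0,"tz":0,"roll":0},{"tx":0,"ty":0,"tz":0,"roll":0}]' --hand 1 --newtons 50

```text
time: 14.6
tcp_pos: [0.4837, -0.0973, 0.0418]
eef_rot: [0.787, 0.617, 0.001, 0.001]
wrist_force: [-1.7, 0.3, 9.7]
finger_gap: 0.0294
gripper_force: 48.4
```

carry_out --plan '[{"tx":0,"ty":0,"tz":-0.045,"roll":0},{"tx":0,"ty":0,"tz":-0.045,"roll":0},{"tx":0.0437,"ty":-0.0118,"tz":0,"roll":0},{"tx":0.0437,"ty":-0.0118,"tz":0,"roll":0},{"tx":0.0437,"ty":-0.0118,"tz":0,"roll":0}]'

```text
time: 15.1
tcp_pos: [0.4799, 0.0398, 0.1315]
eef_rot: [0.787, 0.617, 0.001, 0.001]
wrist_force: [1.1, 0.1, -3.1]
finger_gap: 0.0295
gripper_force: 53.7
```

carry_out --plan '[{"tx":0.0437,"ty":-0.0118,"tz":0,"roll":0},{"tx":0.0437,"ty":-0.0118,"tz":0,"roll":0},{"tx":0.0437,"ty":-0.0118,"tz":0,"roll":0},{"tx":0.0437,"ty":-0.0118,"tz":0,"roll":0},{"tx":0.0437,"ty":-0.0118,"tz":0,"roll":0}]'

```text
time: 15.6
tcp_pos: [0.4739, 0.2668, 0.1309]
eef_rot: [0.787, 0.617, 0.0, 0.0]
wrist_force: [2.0, -1.0, -1.8]
finger_gap: 0.0297
gripper_force: 53.7
```

carry_out --plan '[{"tx":0.0437,"ty":-0.0118,"tz":0,"roll":0},{"tx":0,"ty":0,"tz":0,"roll":0},{"tx":0,"ty":0,"tz":0.045,"roll":0},{"tx":0,"ty":0,"tz":0.035,"roll":0},{"tx":0,"ty":0,"tz":0.005,"roll":0}]'

```text
time: 16.1
tcp_pos: [0.4719, 0.3096, 0.0445]
eef_rot: [0.787, 0.617, -0.002, -0.001]
wrist_force: [-9.5, -1.6, 39.4]
finger_gap: 0.0291
gripper_force: 60.7
```

carry_out --plan '[{"tx":0,"ty":0,"tz":0,"roll":0},{"tx":0,"ty":0,"tz":0.001,"roll":0},{"tx":0,"ty":0,"tz":0,"roll":0}]'

```text
time: 16.4
tcp_pos: [0.4734, 0.3099, 0.0447]
eef_rot: [0.787, 0.617, 0.0, 0.0]
wrist_force: [0.2, -0.4, -2.3]
finger_gap: 0.0297
gripper_force: 56.0
```

carry_out --plan '[{"tx":0,"ty":0,"tz":0.001,"roll":0},{"tx":0,"ty":0,"tz":0,"roll":0}]'

```text
time: 16.6
tcp_pos: [0.4735, 0.3099, 0.0447]
eef_rot: [0.787, 0.617, 0.0, 0.0]
wrist_force: [-1.7, -1.9, 8.0]
finger_gap: 0.0292
gripper_force: 57.1
```

carry_out --plan '[{"tx":0,"ty":0,"tz":0,"roll":0},{"tx":0,"ty":0,"tz":0,"roll":0},{"tx":0,"ty":0,"tz":0,"roll":0},{"tx":0,"ty":0,"tz":0,"roll":0}]' --hand -0.3

```text
time: 17.0
tcp_pos: [0.4733, 0.3103, 0.0433]
eef_rot: [0.787, 0.617, 0.0, -0.0]
wrist_force: [0.3, -0.1, -0.3]
finger_gap: 0.0556
gripper_force: 0.0
```

carry_out --plan '[{"tx":0,"ty":0,"tz":-0.05,"roll":0},{"tx":0,"ty":0,"tz":-0.05,"roll":0},{"tx":-0.03,"ty":0,"tz":-0.03,"roll":0},{"tx":-0.045,"ty":0.0115,"tz":0,"roll":0},{"tx":-0.045,"ty":0.0115,"tz":0,"roll":0}]'

```text
time: 17.5
tcp_pos: [0.4678, 0.1877, 0.1748]
eef_rot: [0.786, 0.618, 0.002, 0.001]
wrist_force: [1.2, -0.3, -0.1]
finger_gap: 0.0555
gripper_force: 0.0
```

carry_out --plan '[{"tx":-0.045,"ty":0.0115,"tz":0,"roll":0},{"tx":-0.045,"ty":0.0115,"tz":0,"roll":0},{"tx":-0.045,"ty":0.0115,"tz":0,"roll":0},{"tx":-0.045,"ty":0.0115,"tz":0,"roll":0},{"tx":-0.03,"ty":0.0115,"tz":0,"roll":0}]'

```text
time: 18.0
tcp_pos: [0.4725, -0.032, 0.1733]
eef_rot: [0.787, 0.617, -0.0, 0.0]
wrist_force: [-0.1, 0.3, -0.3]
finger_gap: 0.0554
gripper_force: 0.0
```

```bash
python3 - <<'E'
from h import *
st()
p,im=snap('wrist','w6'); p2,im2=snap('top','t6')
cv2.imwrite('pics/t6c.png',np.vstack([cv2.resize(im2[135:310,150:480],(660,350),interpolation=cv2.INTER_CUBIC)])[...,::-1])
print(proj('top',[[.5827,-.007,.068]]), proj(p,[.585,-.005,.071]))
E
```

```text
t 18.0 tcp [ 0.4725 -0.032   0.1733] th 76.19 gap 0.05537545966922436 F [-0.0734  0.3418 -0.3307]
[[317.9857 203.4879]] [[465.919  134.5679]]
```

View pics/t6c.png

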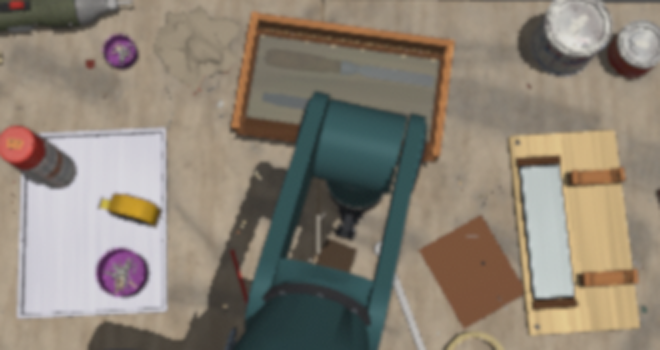

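```bash
python3 - <<'E'
from h import *
im=cv2.imread('pics/top0.png')[...,::-1].copy(); p='top'
# orange case walls
P=rects(p,im,'case',(10,105,80),(16,255,255),.045,(255,135,385,222),3,30)
for a,b,z in [((278.5,142),(376,156),.05)]:
    q=ray(p,[a,b],z); d=q[0]-q[1]; print('back edge',q[:,:2],'len',np.linalg.norm(d),'yaw',np.degrees(np.arctan2(-d[0],d[1])))
p=np.load('pics/w6.npy',allow_pickle=True).item(); im=cv2.imread('pics/w6.png')[...,::-1].copy()
rects(p,im,'knob',(14,130,90),(30,255,255),.071,(425,95,505,175))
p=np.load('pics/w2.npy',allow_pickle=True).item(); im=cv2.imread('pics/w2.png')[...,::-1].copy()
q=ray(p,[(210,38),(474,74)],.0); print(q)
q=ray(p,[(222,27),(476,63)],.04); print(q)
E
```

```text
case 1944 rect [ 0.6706 -0.0154] [0.3268 0.1989] 82.6 circ [ 0.6738 -0.0165] 0.1865
back edge [[ 0.7838  0.1217]
 [ 0.7427 -0.1871]] len 0.3115178234287652 yaw -7.5811316252781795
knob 930 rect [ 0.5849 -0.0044] [0.0243 0.024 ] 53.0 circ [ 0.5827 -0.0044] 0.0143
[[ 0.5988  0.1696  0.    ]
 [ 0.5559 -0.1777  0.    ]]
[[ 0.6032  0.1422  0.04  ]
 [ 0.5646 -0.1607  0.04  ]]
```

View pics/w6.png

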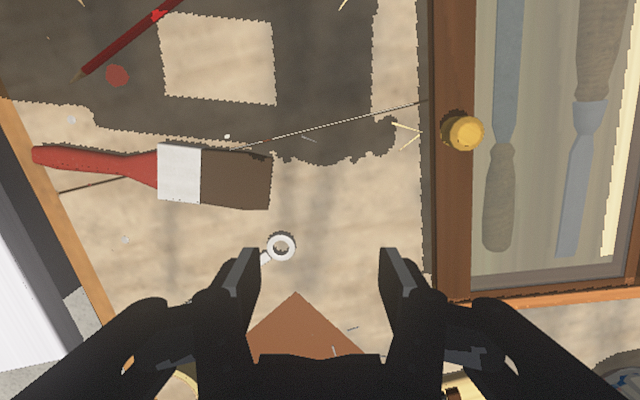

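carry_out --plan '[{"tx":0,"ty":0,"tz":0,"roll":-6.4},{"tx":0.0139,"ty":0.036,"tz":0.01,"roll":0},{"tx":0.0139,"ty":0.036,"tz":0.01,"roll":0},{"tx":0.0139,"ty":0.036,"tz":0.01,"roll":0},{"tx":0,"ty":0,"tz":0.03,"roll":0}]'

```text
time: 18.6
tcp_pos: [0.5938, -0.0003, 0.1154]
eef_rot: [0.75, 0.661, 0.004, 0.004]
wrist_force: [-0.1, -0.2, 0.1]
finger_gap: 0.0556
gripper_force: 0.0
```

carry_out --plan '[{"tx":0,"ty":0,"tz":0.03,"roll":0},{"tx":0,"ty":0,"tz":0.019,"roll":0},{"tx":0,"ty":0,"tz":0,"roll":0},{"tx":0,"ty":0,"tz":0,"roll":0}]'

```text
time: 19.0
tcp_pos: [0.5854, -0.0011, 0.0643]
eef_rot: [0.751, 0.661, -0.0, -0.0]
wrist_force: [0.2, 0.6, 1.3]
finger_gap: 0.0555
gripper_force: 0.0
```

carry_out --plan '[{"tx":0,"ty":0,"tz":0,"roll":0},{"tx":0,"ty":0,"tz":0,"roll":0},{"tx":0,"ty":0,"tz":0,"roll":0},{"tx":0,"ty":0,"tz":0,"roll":0}]' --hand 1 --newtons 30

```text
time: 19.4
tcp_pos: [0.5867, -0.0018, 0.0659]
eef_rot: [0.751, 0.66, 0.001, 0.001]
wrist_force: [-0.6, 0.8, 7.0]
finger_gap: 0.0234
gripper_force: 29.3
```

```bash
python3 - <<'E'
from h import *
st()
E
```

```text
t 19.4 tcp [ 0.5867 -0.0018  0.0659] th 82.66 gap 0.023382160882573628 F [-0.6047  0.8442  7.0078]
```

carry_out --plan '[{"tx":0,"ty":-0.02,"tz":0,"roll":0},{"tx":0,"ty":-0.03,"tz":0,"roll":0},{"tx":0,"ty":-0.03,"tz":0,"roll":0},{"tx":0,"ty":-0.03,"tz":0,"roll":0},{"tx":0,"ty":-0.03,"tz":0,"roll":0}]'

```text
time: 19.9
tcp_pos: [0.4491, 0.0159, 0.0659]
eef_rot: [0.751, 0.66, 0.003, 0.002]
wrist_force: [3.9, 2.1, 5.2]
finger_gap: 0.0232
gripper_force: 31.9
```

carry_out --plan '[{"tx":0,"ty":-0.006,"tz":0,"roll":0},{"tx":0,"ty":-0.004,"tz":0,"roll":0},{"tx":0,"ty":0,"tz":0,"roll":0}]'

```text
time: 20.2
tcp_pos: [0.4376, 0.0174, 0.0658]
eef_rot: [0.751, 0.66, 0.001, 0.001]
wrist_force: [-1.1, 2.1, 11.6]
finger_gap: 0.023
gripper_force: 32.4
```

```bash
python3 - <<'E'
from h import *
st(); p,im=snap('wrist','w7')
E
```

```text
t 20.2 tcp [0.4376 0.0174 0.0658] th 82.64 gap 0.02300525777494323 F [-1.1385  2.0997 11.5595]
```

View pics/w7.png

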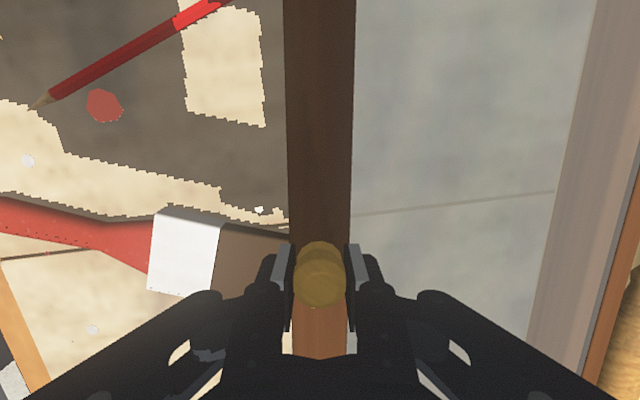

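carry_out --plan '[{"tx":0,"ty":-0.002,"tz":-0.001,"roll":0},{"tx":0,"ty":0,"tz":0,"roll":0}]'

```text
time: 20.45
tcp_pos: [0.4375, 0.0174, 0.066]
eef_rot: [0.751, 0.66, 0.002, 0.002]
wrist_force: [5.1, 2.4, -4.7]
finger_gap: 0.0233
gripper_force: 31.7
```

carry_out --plan '[{"tx":0,"ty":-0.002,"tz":0,"roll":0},{"tx":0,"ty":0,"tz":0,"roll":0}]'

```text
time: 20.65
tcp_pos: [0.4374, 0.0174, 0.066]
eef_rot: [0.751, 0.66, 0.003, 0.003]
wrist_force: [8.9, 1.7, -10.8]
finger_gap: 0.0229
gripper_force: 31.4
```

carry_out --plan '[{"tx":0,"ty":0.003,"tz":0.001,"roll":0},{"tx":0,"ty":0,"tz":0,"roll":0},{"tx":0,"ty":0,"tz":0,"roll":0},{"tx":0,"ty":0,"tz":0,"roll":0}]' --hand -0.3

```text
time: 21.05
tcp_pos: [0.4352, 0.0174, 0.0643]
eef_rot: [0.751, 0.66, -0.0, -0.0]
wrist_force: [-0.7, 0.7, -0.3]
finger_gap: 0.0558
gripper_force: 0.0
```

carry_out --plan '[{"tx":0,"ty":0,"tz":-0.05,"roll":0},{"tx":0,"ty":0,"tz":-0.05,"roll":0},{"tx":0,"ty":0.04,"tz":-0.03,"roll":0},{"tx":0,"ty":0.045,"tz":0,"roll":0},{"tx":0,"ty":0.045,"tz":0,"roll":0}]'

```text
time: 21.55
tcp_pos: [0.5666, 0.0006, 0.1963]
eef_rot: [0.751, 0.66, 0.001, 0.001]
wrist_force: [-0.4, 0.1, -0.2]
finger_gap: 0.0553
gripper_force: 0.0
```

carry_out --plan '[{"tx":0,"ty":0.045,"tz":0,"roll":0},{"tx":0,"ty":0.045,"tz":0,"roll":0},{"tx":0,"ty":0.04,"tz":0,"roll":0},{"tx":0,"ty":0,"tz":0,"roll":0},{"tx":0,"ty":0,"tz":0,"roll":0}]'

```text
time: 22.05
tcp_pos: [0.6933, -0.0159, 0.1933]
eef_rot: [0.751, 0.66, -0.001, -0.001]
wrist_force: [0.0, 0.0, -0.6]
finger_gap: 0.0551
gripper_force: 0.0
```

```bash
python3 - <<'E'
from h import *
st(); p,im=snap('wrist','w8')
E
```

```text
t 22.05 tcp [ 0.6933 -0.0159  0.1933] th 82.65 gap 0.05506286868527482 F [ 0.0198  0.0276 -0.5736]
```

View pics/w8.png

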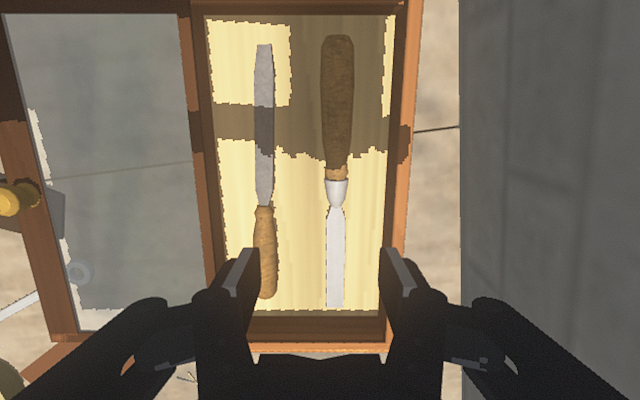

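```bash
python3 - <<'E'
from h import *
p=np.load('pics/w8.npy',allow_pickle=True).item()
a=ray(p,(338,35),.024)[0]; b=ray(p,(335,306),.010)[0]; d=a-b; print(a,b,np.linalg.norm(d[:2]),np.degrees(np.arctan2(d[1],d[0])))
for uv in [(322,90),(354,90),(326,170),(347,170),(323,130),(351,130)]: print(uv,ray(p,uv,.021)[0])
m=(a+b)/2; u=d[:2]/np.linalg.norm(d[:2]); g=m[:2]+.025*u; print('mid',m,'grip',g); go(g[0],g[1],.024,82.6)
print('back wall inner',ray(p,[(388,290),(384,306),(398,20)],.05))
E
```

```text
[0.7256 0.1097 0.024 ] [ 0.6932 -0.1556  0.01  ] 0.2672814327934104 83.03726060620376
(322, 90) [0.7071 0.0688 0.021 ]
(354, 90) [0.7348 0.0652 0.021 ]
(326, 170) [ 0.7019 -0.002   0.021 ]
(347, 170) [ 0.7214 -0.0045  0.021 ]
(323, 130) [0.7037 0.0347 0.021 ]
(351, 130) [0.7288 0.0315 0.021 ]
mid [ 0.7094 -0.023   0.017 ] grip [0.7124 0.0019]
t 22.1 tcp [ 0.6923 -0.0156  0.1935] th 82.66 gap 0.05547266305678451 F [-0.1438  0.2531 -0.5865]
after roll 0.1 : tx,ty,tz [0.0199 0.0177 0.1695]
back wall inner [[ 0.7461 -0.1176  0.05  ]
 [ 0.7411 -0.1345  0.05  ]
 [ 0.7692  0.1092  0.05  ]]
```

carry_out --plan '[{"tx":0.0205,"ty":0.0177,"tz":0.03,"roll":0},{"tx":0,"ty":0,"tz":0.045,"roll":0},{"tx":0,"ty":0,"tz":0.035,"roll":0},{"tx":0,"ty":0,"tz":0,"roll":0},{"tx":0,"ty":0,"tz":0,"roll":0}]' --hand 0.06

```text
time: 22.6
tcp_pos: [0.7124, 0.0025, 0.0846]
eef_rot: [0.751, 0.66, -0.001, -0.001]
wrist_force: [0.5, -0.2, -0.1]
finger_gap: 0.0399
gripper_force: 0.0
```

```bash
python3 - <<'E'
from h import *
go(.7124,.002,.025); p,im=snap('wrist','w9')
E
```

```text
t 22.6 tcp [0.7124 0.0025 0.0846] th 82.67 gap 0.039871315901501336 F [ 0.5366 -0.2222 -0.054 ]
after roll 0.0 : tx,ty,tz [-0.0005  0.0001  0.0596]
```

View pics/w9.png

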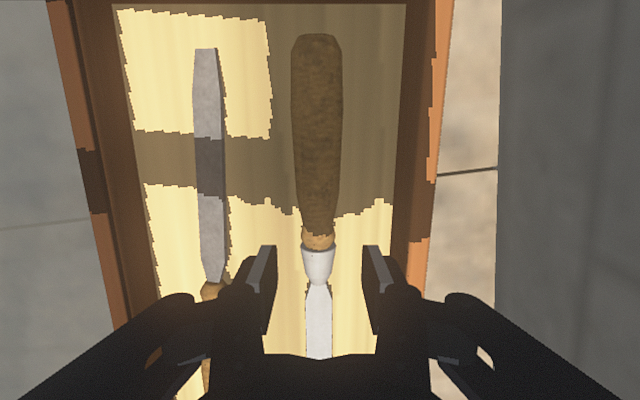

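carry_out --plan '[{"tx":0,"ty":0,"tz":0.03,"roll":0},{"tx":0,"ty":0,"tz":0.02,"roll":0},{"tx":0,"ty":0,"tz":0.0096,"roll":0},{"tx":0,"ty":0,"tz":0,"roll":0}]'

```text
time: 23.05
tcp_pos: [0.714, 0.0022, 0.0255]
eef_rot: [0.751, 0.66, 0.0, 0.0]
wrist_force: [-0.1, -0.1, -0.3]
finger_gap: 0.0404
gripper_force: 0.0
```

carry_out --plan '[{"tx":0,"ty":0,"tz":0,"roll":0},{"tx":0,"ty":0,"tz":0,"roll":0},{"tx":0,"ty":0,"tz":0,"roll":0},{"tx":0,"ty":0,"tz":0,"roll":0},{"tx":0,"ty":0,"tz":0,"roll":0}]' --hand 1 --newtons 60

```text
time: 23.55
tcp_pos: [0.7151, 0.0022, 0.0269]
eef_rot: [0.751, 0.66, 0.001, 0.001]
wrist_force: [-1.7, -0.7, 6.8]
finger_gap: 0.0207
gripper_force: 58.8
```

carry_out --plan '[{"tx":0,"ty":0,"tz":-0.03,"roll":0},{"tx":0,"ty":0,"tz":-0.05,"roll":0},{"tx":0,"ty":0,"tz":-0.05,"roll":0},{"tx":0,"ty":0,"tz":-0.03,"roll":0},{"tx":0,"ty":0,"tz":0,"roll":0}]'

```text
time: 24.05
tcp_pos: [0.7179, 0.002, 0.192]
eef_rot: [0.751, 0.66, 0.004, 0.004]
wrist_force: [0.9, 0.0, -0.6]
finger_gap: 0.0208
gripper_force: 59.4
```

carry_out --plan '[{"tx":-0.0143,"ty":-0.0427,"tz":-0.01,"roll":0},{"tx":-0.0143,"ty":-0.0427,"tz":-0.01,"roll":0},{"tx":-0.0143,"ty":-0.0427,"tz":-0.01,"roll":0},{"tx":-0.0143,"ty":-0.0427,"tz":-0.01,"roll":0},{"tx":-0.0143,"ty":-0.0427,"tz":-0.01,"roll":0}]'

```text
time: 24.55
tcp_pos: [0.4904, -0.0414, 0.234]
eef_rot: [0.751, 0.661, -0.001, -0.001]
wrist_force: [-0.2, -1.3, -1.2]
finger_gap: 0.021
gripper_force: 59.5
```

carry_out --plan '[{"tx":-0.0143,"ty":-0.0427,"tz":-0.01,"roll":0},{"tx":0,"ty":0,"tz":0,"roll":7.8},{"tx":0,"ty":0,"tz":0,"roll":7.8},{"tx":0,"ty":0,"tz":0,"roll":7.8},{"tx":0,"ty":0,"tz":0,"roll":7.8}]'

```text
time: 25.05
tcp_pos: [0.448, -0.05, 0.2441]
eef_rot: [0.902, 0.432, -0.0, -0.0]
wrist_force: [1.1, -0.0, -1.6]
finger_gap: 0.0214
gripper_force: 59.6
```

carry_out --plan '[{"tx":0,"ty":0,"tz":0,"roll":7.8},{"tx":0,"ty":0,"tz":0,"roll":7.8},{"tx":0,"ty":0,"tz":0,"roll":7.8},{"tx":0,"ty":0,"tz":0,"roll":7.8},{"tx":0,"ty":0,"tz":0,"roll":7.8}]'

```text
time: 25.55
tcp_pos: [0.448, -0.0499, 0.2439]
eef_rot: [0.994, 0.106, -0.001, -0.0]
wrist_force: [-0.0, -0.4, -2.0]
finger_gap: 0.0214
gripper_force: 59.6
```

carry_out --plan '[{"tx":0,"ty":0,"tz":0,"roll":7.8},{"tx":-0.0121,"ty":0.0458,"tz":0,"roll":0},{"tx":-0.0121,"ty":0.0458,"tz":0,"roll":0},{"tx":-0.0121,"ty":0.0458,"tz":0,"roll":0},{"tx":-0.0121,"ty":0.0458,"tz":0,"roll":0}]'

```text
time: 26.05
tcp_pos: [0.4144, -0.2378, 0.244]
eef_rot: [0.999, 0.041, -0.0, -0.0]
wrist_force: [0.8, 0.4, -0.8]
finger_gap: 0.0208
gripper_force: 59.6
```

carry_out --plan '[{"tx":-0.0121,"ty":0.0458,"tz":0,"roll":0},{"tx":-0.0121,"ty":0.0458,"tz":0,"roll":0},{"tx":0,"ty":0,"tz":0,"roll":0},{"tx":0,"ty":0,"tz":0,"roll":0}]'

```text
time: 26.45
tcp_pos: [0.3979, -0.3303, 0.2437]
eef_rot: [0.999, 0.039, -0.001, -0.001]
wrist_force: [0.5, 0.2, -2.1]
finger_gap: 0.0211
gripper_force: 59.7
```

```bash
python3 - <<'E'
from h import *
st(); p,im=snap('wrist','w10')
q=proj(p,[[.3826,-.416,.044],[.536,-.404,.044],[.45,-.33,.024]]);print(q)
u,v=q[:2].min(0).astype(int)-50; U,V=q[:2].max(0).astype(int)+50
b=(max(u,0),max(v,0),min(U,640),min(V,400)); print(b)
rects(p,im,'sad',(5,110,40),(15,255,200),.044,b,4,60)
H=cv2.cvtColor(im,cv2.COLOR_RGB2HSV)
for a in q.astype(int): print(H[min(max(a[1],0),399),min(a[0],639)])
E
```

```text
t 26.45 tcp [ 0.3979 -0.3303  0.2437] th 4.51 gap 0.021058428919329762 F [ 0.5152  0.2334 -2.1129]
[[400.0121 200.1454]
 [411.9509  38.396 ]
 [323.3022 126.6432]]
(np.int64(350), 0, np.int64(461), np.int64(250))
sad 2109 rect [ 0.5344 -0.4074] [0.0242 0.0836] 4.5 circ [ 0.534  -0.4074] 0.0426
sad 1292 rect [ 0.3852 -0.4145] [0.0271 0.0739] 4.5 circ [ 0.3858 -0.4143] 0.0388
sad 145 rect [ 0.5574 -0.3502] [0.0112 0.0107] 6.0 circ [ 0.5578 -0.35  ] 0.0074
sad 136 rect [ 0.3854 -0.4577] [0.0208 0.0088] 5.3 circ [ 0.3855 -0.4578] 0.0109
[ 14 143 192]
[ 14 144 200]
[ 17 133 194]
```

```bash
python3 - <<'E'
from h import *
p=np.load('pics/w10.npy',allow_pickle=True).item(); im=cv2.imread('pics/w10.png')[...,::-1].copy()
t=np.array([.3979,-.3303,.2437]); th=np.radians(4.9); u=np.array([np.cos(th),np.sin(th),0])
print('expected end/base', proj(p,[t+u*.111+[0,0,-.005],t+u*.05+[0,0,-.005],t-u*.015+[0,0,-.005]]))
H=cv2.cvtColor(im,cv2.COLOR_RGB2HSV)
for v in range(0,260,20): print(v,[tuple(int(x) for x in H[v,c]) for c in range(270,371,20)])
go(.4847,-.4115,.10,4.6)
E
```

```text
expected end/base [[317.1019  -5.6034]
 [318.3667 163.1445]
 [319.3996 300.9485]]
0 [(18, 61, 200), (17, 98, 135), (16, 126, 162), (17, 125, 159), (15, 131, 111), (19, 96, 222)]
20 [(17, 62, 188), (17, 120, 163), (17, 125, 167), (17, 125, 185), (16, 116, 141), (20, 94, 224)]
40 [(17, 61, 189), (17, 124, 171), (17, 129, 176), (17, 128, 170), (17, 129, 162), (16, 127, 88)]
60 [(15, 75, 106), (17, 130, 172), (17, 133, 186), (17, 130, 200), (18, 123, 149), (21, 94, 229)]
80 [(14, 65, 98), (17, 130, 155), (16, 128, 181), (17, 135, 204), (17, 131, 162), (21, 93, 228)]
100 [(16, 66, 96), (18, 131, 164), (17, 129, 196), (17, 129, 193), (17, 131, 156), (21, 94, 228)]
120 [(19, 72, 85), (16, 130, 157), (16, 132, 183), (17, 133, 211), (18, 131, 160), (21, 96, 228)]
140 [(16, 63, 85), (18, 130, 157), (17, 132, 185), (16, 130, 200), (17, 130, 161), (20, 99, 225)]
160 [(12, 134, 143), (17, 128, 136), (17, 130, 187), (17, 127, 181), (17, 135, 145), (21, 94, 224)]
180 [(12, 130, 143), (15, 117, 87), (16, 131, 160), (16, 133, 188), (18, 102, 135), (20, 99, 222)]
200 [(11, 132, 143), (16, 117, 87), (15, 114, 92), (17, 131, 198), (28, 18, 186), (13, 146, 191)]
220 [(16, 67, 182), (15, 113, 86), (18, 120, 91), (15, 112, 93), (13, 134, 112), (20, 100, 220)]
240 [(17, 70, 172), (17, 69, 92), (19, 124, 97), (17, 117, 94), (22, 93, 233), (20, 96, 224)]
t 26.5 tcp [ 0.3981 -0.3291  0.2437] th 4.6 gap 0.020797908289510898 F [ 0.2371  0.821  -2.1848]
after roll 0.0 : tx,ty,tz [0.0797 0.0891 0.1437]
```

carry_out --plan '[{"tx":0.0266,"ty":0.0297,"tz":0.015,"roll":0},{"tx":0.0266,"ty":0.0297,"tz":0.015,"roll":0},{"tx":0.0265,"ty":0.0297,"tz":0.015,"roll":0},{"tx":0,"ty":0,"tz":0.045,"roll":0},{"tx":0,"ty":0,"tz":0.045,"roll":0}]'

```text
time: 27.0
tcp_pos: [0.4877, -0.4116, 0.109]
eef_rot: [0.999, 0.042, 0.001, 0.001]
wrist_force: [-0.1, -0.4, -2.4]
finger_gap: 0.0208
gripper_force: 59.7
```

carry_out --plan '[{"tx":0,"ty":0,"tz":0.035,"roll":0},{"tx":0,"ty":0,"tz":0.019,"roll":0},{"tx":0,"ty":0,"tz":0,"roll":0},{"tx":0,"ty":0,"tz":0,"roll":0}]'

```text
time: 27.4
tcp_pos: [0.4859, -0.4108, 0.0559]
eef_rot: [0.999, 0.042, -0.0, -0.0]
wrist_force: [0.4, 0.3, -1.1]
finger_gap: 0.0207
gripper_force: 59.8
```

```bash
python3 - <<'E'
from h import *
go(.4847,-.4115,.051)
E
```

```text
t 27.4 tcp [ 0.4859 -0.4108  0.0559] th 4.76 gap 0.020688734809850597 F [ 0.3615  0.299  -1.0854]
after roll 0.0 : tx,ty,tz [-0.0013  0.0006  0.0049]
```

carry_out --plan '[{"tx":-0.0013,"ty":0.0006,"tz":0.0025,"roll":0},{"tx":0,"ty":0,"tz":0,"roll":0}]'

```text
time: 27.6
tcp_pos: [0.4847, -0.4131, 0.0544]
eef_rot: [0.999, 0.041, 0.001, 0.001]
wrist_force: [0.4, 0.1, -1.7]
finger_gap: 0.0207
gripper_force: 59.8
```

carry_out --plan '[{"tx":0,"ty":0,"tz":0.0015,"roll":0},{"tx":0,"ty":0,"tz":0,"roll":0}]'

```text
time: 27.8
tcp_pos: [0.4843, -0.4131, 0.0522]
eef_rot: [0.999, 0.041, 0.0, 0.0]
wrist_force: [-0.0, -0.2, -0.9]
finger_gap: 0.0209
gripper_force: 59.8
```

carry_out --plan '[{"tx":0,"ty":0,"tz":0.001,"roll":0},{"tx":0,"ty":0,"tz":0,"roll":0}]'

```text
time: 28.0
tcp_pos: [0.4842, -0.4131, 0.0508]
eef_rot: [0.999, 0.041, 0.0, 0.0]
wrist_force: [0.1, -0.6, -0.8]
finger_gap: 0.0209
gripper_force: 59.9
```

carry_out --plan '[{"tx":0,"ty":0,"tz":0.001,"roll":0},{"tx":0,"ty":0,"tz":0,"roll":0}]'

```text
time: 28.2
tcp_pos: [0.4842, -0.4132, 0.0502]
eef_rot: [0.999, 0.041, 0.0, 0.0]
wrist_force: [-2.6, 0.0, 3.2]
finger_gap: 0.0211
gripper_force: 60.4
```

carry_out --plan '[{"tx":0,"ty":0,"tz":0.001,"roll":0},{"tx":0,"ty":0,"tz":0,"roll":0}]'

```text
time: 28.4
tcp_pos: [0.4842, -0.4132, 0.05]
eef_rot: [0.999, 0.041, 0.0, 0.0]
wrist_force: [-2.9, 2.5, 10.7]
finger_gap: 0.0211
gripper_force: 61.2
```

carry_out --plan '[{"tx":0,"ty":0,"tz":0,"roll":0},{"tx":0,"ty":0,"tz":0,"roll":0},{"tx":0,"ty":0,"tz":0,"roll":0},{"tx":0,"ty":0,"tz":0,"roll":0}]' --hand 0.1

```text
time: 28.8
tcp_pos: [0.4842, -0.4129, 0.0484]
eef_rot: [0.999, 0.041, -0.0, -0.0]
wrist_force: [-0.2, 0.3, 0.0]
finger_gap: 0.0378
gripper_force: 0.0
```

carry_out --plan '[{"tx":0,"ty":0,"tz":-0.03,"roll":0},{"tx":0,"ty":0,"tz":-0.05,"roll":0},{"tx":0,"ty":0,"tz":-0.05,"roll":0},{"tx":-0.04,"ty":0,"tz":-0.03,"roll":0},{"tx":-0.045,"ty":0,"tz":0,"roll":0}]'

```text
time: 29.3
tcp_pos: [0.402, -0.4228, 0.2139]
eef_rot: [0.999, 0.042, 0.003, 0.004]
wrist_force: [-0.5, -1.2, -0.6]
finger_gap: 0.0386
gripper_force: 0.0
```

carry_out --plan '[{"tx":0,"ty":-0.045,"tz":0,"roll":0},{"tx":0,"ty":0,"tz":0,"roll":0},{"tx":0,"ty":0,"tz":0,"roll":0}]'

```text
time: 29.6
tcp_pos: [0.3956, -0.3744, 0.2088]
eef_rot: [0.999, 0.041, 0.0, -0.0]
wrist_force: [-1.1, -0.1, 0.7]
finger_gap: 0.0387
gripper_force: 0.0
```

```bash
python3 - <<'E'
from h import *
st(); p,im=snap('wrist','w11'); snap('top','t11')
mid=np.array([.4598,-.4136,.045]); th=np.radians(4.75); u=np.array([np.cos(th),np.sin(th),0])
E=[mid+u*a for a in (.136,.078,.03,-.015,-.06,-.078,-.13)]
print(proj(p,E).round(0).tolist()); n=np.array([-u[1],u[0],0])
H=cv2.cvtColor(im,cv2.COLOR_RGB2HSV)
for a in (.14,.13,.11,.06,.03,-.03,-.06,-.12,-.132):
    c=[]
    for b in range(-36,37,6):
        q=proj(p,mid+u*a+n*b*.001+[0,0,0 if a>0 else -.010])[0].astype(int); h=H[q[1],q[0]] if 0<=q[1]<400 and 0<=q[0]<640 else (0,0,0); c.append('%d/%d/%d'%tuple(h))
    print(a,c)
E
```

```text
t 29.6 tcp [ 0.3956 -0.3744  0.2088] th 4.69 gap 0.03868304015000071 F [-1.053  -0.0639  0.7048]
[[378.0, -66.0], [374.0, 20.0], [372.0, 84.0], [369.0, 138.0], [367.0, 187.0], [367.0, 206.0], [364.0, 256.0]]
0.14 ['0/0/0', '0/0/0', '0/0/0', '0/0/0', '0/0/0', '0/0/0', '0/0/0', '0/0/0', '0/0/0', '0/0/0', '0/0/0', '0/0/0', '0/0/0']
0.13 ['0/0/0', '0/0/0', '0/0/0', '0/0/0', '0/0/0', '0/0/0', '0/0/0', '0/0/0', '0/0/0', '0/0/0', '0/0/0', '0/0/0', '0/0/0']
0.11 ['0/0/0', '0/0/0', '0/0/0', '0/0/0', '0/0/0', '0/0/0', '0/0/0', '0/0/0', '0/0/0', '0/0/0', '0/0/0', '0/0/0', '0/0/0']
0.06 ['19/102/231', '18/100/179', '19/101/182', '19/103/185', '16/130/175', '17/124/175', '17/129/182', '18/129/148', '17/105/85', '19/93/102', '18/103/194', '19/98/179', '19/98/190']
0.03 ['19/101/215', '19/100/211', '19/101/213', '19/102/213', '18/108/165', '17/129/186', '16/125/173', '17/119/133', '21/94/114', '18/99/206', '20/96/220', '19/97/215', '20/95/219']
-0.03 ['20/96/221', '19/99/209', '19/99/216', '19/101/209', '19/108/201', '17/21/197', '21/21/207', '19/74/93', '18/84/109', '20/97/219', '20/98/216', '19/97/134', '19/87/109']
-0.06 ['20/96/220', '19/98/162', '19/98/218', '19/99/217', '16/38/217', '17/21/196', '22/19/201', '16/19/148', '19/87/109', '19/98/226', '20/100/225', '19/100/215', '20/95/229']
-0.12 ['20/98/219', '18/100/212', '20/97/218', '19/99/212', '18/66/197', '23/23/192', '16/19/203', '18/18/144', '18/89/95', '19/97/211', '19/100/210', '20/97/219', '21/93/230']
-0.132 ['20/97/220', '19/100/214', '20/98/223', '20/98/204', '17/26/87', '21/33/77', '17/58/62', '20/13/176', '19/99/216', '19/100/211', '19/101/208', '19/99/218', '22/94/230']
```

carry_out --plan '[{"tx":0,"ty":0,"tz":0,"roll":-7.8},{"tx":0,"ty":0,"tz":0,"roll":-7.8},{"tx":0,"ty":0,"tz":0,"roll":-7.8},{"tx":0,"ty":0,"tz":0,"roll":-7.8},{"tx":0,"ty":0,"tz":0,"roll":-7.8}]' --hand -0.3

```text
time: 30.2
tcp_pos: [0.3968, -0.376, 0.2084]
eef_rot: [0.927, 0.375, 0.0, 0.0]
wrist_force: [0.2, 0.2, -0.1]
finger_gap: 0.0554
gripper_force: 0.0
```

carry_out --plan '[{"tx":0,"ty":0,"tz":0,"roll":-7.8},{"tx":0,"ty":0,"tz":0,"roll":-7.8},{"tx":0,"ty":0,"tz":0,"roll":-7.8},{"tx":0,"ty":0,"tz":0,"roll":-7.8},{"tx":0,"ty":0,"tz":0,"roll":-7.8}]'

```text
time: 30.7
tcp_pos: [0.3968, -0.376, 0.2084]
eef_rot: [0.749, 0.663, -0.0, 0.0]
wrist_force: [-0.2, -0.9, -0.1]
finger_gap: 0.0554
gripper_force: 0.0
```

carry_out --plan '[{"tx":0.049,"ty":-0.0011,"tz":0,"roll":0},{"tx":0.049,"ty":-0.0011,"tz":0,"roll":0},{"tx":0.049,"ty":-0.0011,"tz":0,"roll":0},{"tx":0.049,"ty":-0.0011,"tz":0,"roll":0},{"tx":0.049,"ty":-0.0011,"tz":0,"roll":0}]'

```text
time: 31.2
tcp_pos: [0.4229, -0.1302, 0.2088]
eef_rot: [0.751, 0.66, 0.0, 0.001]
wrist_force: [0.8, 0.6, -0.1]
finger_gap: 0.0556
gripper_force: 0.0
```

carry_out --plan '[{"tx":0.049,"ty":-0.0011,"tz":0,"roll":0},{"tx":0.049,"ty":-0.0011,"tz":0,"roll":0},{"tx":0.049,"ty":-0.0011,"tz":0,"roll":0},{"tx":0,"ty":0,"tz":0.04,"roll":0},{"tx":0,"ty":0,"tz":0.04,"roll":0}]'

```text
time: 31.7
tcp_pos: [0.4404, 0.0167, 0.1289]
eef_rot: [0.749, 0.662, 0.002, 0.002]
wrist_force: [0.0, -0.0, -0.6]
finger_gap: 0.0554
gripper_force: 0.0
```

carry_out --plan '[{"tx":0,"ty":0,"tz":0,"roll":0},{"tx":0,"ty":0,"tz":0,"roll":0}]'

```text
time: 31.9
tcp_pos: [0.4375, 0.0149, 0.1286]
eef_rot: [0.751, 0.661, -0.001, -0.001]
wrist_force: [0.6, -1.0, 1.0]
finger_gap: 0.0555
gripper_force: 0.0
```

```bash
python3 - <<'E'
from h import *
t,h=st(); p,im=snap('wrist','w12')
u,v=proj(p,[.437,.0195,.071])[0].astype(int); print(u,v)
rects(p,im,'knob',(14,130,60),(30,255,255),.071,(u-60,max(v-60,0),u+60,min(v+60,400)),2)
go(.4365,.018,.0645,82.65)
E
```

```text
t 31.9 tcp [0.4375 0.0149 0.1286] th 82.68 gap 0.055495718190381106 F [ 0.6352 -1.0074  0.9626]
316 222
knob 1036 rect [0.4382 0.0153] [0.0234 0.0244] 82.7 circ [0.4381 0.0158] 0.0125
t 31.95 tcp [0.4385 0.0146 0.1296] th 82.65 gap 0.055848622641427086 F [0.657  0.1634 0.1019]
after roll -0.0 : tx,ty,tz [ 0.0032 -0.0024  0.0651]
```

carry_out --plan '[{"tx":0,"ty":0,"tz":0.04,"roll":0},{"tx":0,"ty":0,"tz":0.0245,"roll":0},{"tx":0,"ty":0,"tz":0,"roll":0},{"tx":0,"ty":0,"tz":0,"roll":0}]'

```text
time: 32.35
tcp_pos: [0.4385, 0.0144, 0.0656]
eef_rot: [0.751, 0.66, 0.001, 0.001]
wrist_force: [0.4, -0.2, -1.1]
finger_gap: 0.0554
gripper_force: 0.0
```

carry_out --plan '[{"tx":0,"ty":0,"tz":0,"roll":0},{"tx":0,"ty":0,"tz":0,"roll":0},{"tx":0,"ty":0,"tz":0,"roll":0},{"tx":0,"ty":0,"tz":0,"roll":0}]' --hand 1 --newtons 30

```text
time: 32.75
tcp_pos: [0.4384, 0.0147, 0.0657]
eef_rot: [0.751, 0.66, 0.001, 0.001]
wrist_force: [-1.5, -1.3, 10.6]
finger_gap: 0.0232
gripper_force: 28.9
```

carry_out --plan '[{"tx":0,"ty":0.02,"tz":-0.001,"roll":0},{"tx":0,"ty":0.034,"tz":0,"roll":0},{"tx":0,"ty":0.034,"tz":0,"roll":0},{"tx":0,"ty":0.034,"tz":0,"roll":0},{"tx":0,"ty":0.027,"tz":0,"roll":0}]'

```text
time: 33.25
tcp_pos: [0.5858, -0.0044, 0.0659]
eef_rot: [0.751, 0.66, -0.0, -0.0]
wrist_force: [-3.7, -0.7, 2.7]
finger_gap: 0.0232
gripper_force: 31.0
```

carry_out --plan '[{"tx":0,"ty":0.004,"tz":0,"roll":0},{"tx":0,"ty":0.003,"tz":0,"roll":0},{"tx":0,"ty":0,"tz":0,"roll":0}]'

```text
time: 33.55
tcp_pos: [0.5918, -0.0051, 0.0659]
eef_rot: [0.751, 0.66, 0.0, 0.001]
wrist_force: [1.3, -1.3, 2.5]
finger_gap: 0.0231
gripper_force: 32.7
```

carry_out --plan '[{"tx":0,"ty":0.002,"tz":0,"roll":0},{"tx":0,"ty":0.001,"tz":0,"roll":0},{"tx":0,"ty":0,"tz":0,"roll":0}]'

```text
time: 33.85
tcp_pos: [0.5935, -0.0053, 0.0659]
eef_rot: [0.751, 0.661, -0.0, -0.0]
wrist_force: [-1.2, -2.6, 4.4]
finger_gap: 0.0234
gripper_force: 32.9
```

carry_out --plan '[{"tx":0,"ty":0.0015,"tz":0,"roll":0},{"tx":0,"ty":0,"tz":0,"roll":0}]'

```text
time: 34.05
tcp_pos: [0.5949, -0.0055, 0.0659]
eef_rot: [0.751, 0.661, -0.0, -0.0]
wrist_force: [-0.7, -2.2, 6.1]
finger_gap: 0.0233
gripper_force: 32.9
```

carry_out --plan '[{"tx":0,"ty":0.0015,"tz":0,"roll":0},{"tx":0,"ty":0,"tz":0,"roll":0}]'

```text
time: 34.25
tcp_pos: [0.5959, -0.0057, 0.0659]
eef_rot: [0.751, 0.661, -0.001, -0.001]
wrist_force: [-1.9, -1.1, 7.1]
finger_gap: 0.0232
gripper_force: 33.0
```

carry_out --plan '[{"tx":0,"ty":0.0015,"tz":0,"roll":0},{"tx":0,"ty":0,"tz":0,"roll":0}]'

```text
time: 34.45
tcp_pos: [0.596, -0.0057, 0.0658]
eef_rot: [0.751, 0.661, -0.002, -0.002]
wrist_force: [-5.9, -1.2, 9.9]
finger_gap: 0.0228
gripper_force: 33.3
```

carry_out --plan '[{"tx":0,"ty":0.002,"tz":0,"roll":0},{"tx":0,"ty":0,"tz":0,"roll":0}]'

```text
time: 34.65
tcp_pos: [0.5961, -0.0057, 0.0658]
eef_rot: [0.751, 0.661, -0.003, -0.003]
wrist_force: [-9.7, -2.0, 14.6]
finger_gap: 0.0229
gripper_force: 33.7
```

carry_out --plan '[{"tx":0,"ty":-0.002,"tz":0,"roll":0},{"tx":0,"ty":0,"tz":0,"roll":0},{"tx":0,"ty":0,"tz":0,"roll":0},{"tx":0,"ty":0,"tz":0,"roll":0}]' --hand -0.3

```text
time: 35.05
tcp_pos: [0.5993, -0.0058, 0.0652]
eef_rot: [0.751, 0.66, 0.0, -0.0]
wrist_force: [0.0, 0.6, 0.4]
finger_gap: 0.0553
gripper_force: 0.0
```

carry_out --plan '[{"tx":0,"ty":0,"tz":-0.03,"roll":0},{"tx":0,"ty":0,"tz":-0.05,"roll":0},{"tx":0,"ty":0,"tz":-0.05,"roll":0},{"tx":0,"ty":0,"tz":0,"roll":0}]'

```text
time: 35.45
tcp_pos: [0.6044, -0.0065, 0.2025]
eef_rot: [0.751, 0.66, 0.005, 0.005]
wrist_force: [0.9, -0.5, 0.7]
finger_gap: 0.0555
gripper_force: 0.0
```

```bash
python3 - <<'E'
from h import *
t,h=st(); p,im=snap('wrist','w13')
u,v=proj(p,[.596,-.005,.071])[0].astype(int); print(u,v)
rects(p,im,'knob',(14,130,60),(30,255,255),.071,(u-60,max(v-60,0),u+60,min(v+60,400)),2)
go(.4731,.3101,.14,76.0)
E
```

```text
t 35.45 tcp [ 0.6044 -0.0065  0.2025] th 82.67 gap 0.05547120280068221 F [ 0.9436 -0.5269  0.7362]
305 196
knob 622 rect [ 0.5966 -0.0052] [0.024  0.0238] 37.8 circ [ 0.5968 -0.0058] 0.0129
t 35.5 tcp [ 0.6024 -0.0063  0.1993] th 82.67 gap 0.05586802503901389 F [-0.6967  0.0403 -0.2254]
after roll 6.7 : tx,ty,tz [ 0.2757 -0.202   0.0593]
```

carry_out --plan '[{"tx":0,"ty":0,"tz":0,"roll":6.6},{"tx":0.0345,"ty":-0.0248,"tz":0,"roll":0},{"tx":0.0345,"ty":-0.0248,"tz":0,"roll":0},{"tx":0.0345,"ty":-0.0248,"tz":0,"roll":0},{"tx":0.0345,"ty":-0.0248,"tz":0,"roll":0}]'

```text
time: 36.0
tcp_pos: [0.5346, 0.153, 0.1937]
eef_rot: [0.788, 0.616, -0.001, -0.001]
wrist_force: [0.3, 0.1, -0.1]
finger_gap: 0.0553
gripper_force: 0.0
```

carry_out --plan '[{"tx":0.0345,"ty":-0.0248,"tz":0,"roll":0},{"tx":0.0345,"ty":-0.0248,"tz":0,"roll":0},{"tx":0.0345,"ty":-0.0248,"tz":0,"roll":0},{"tx":0.0345,"ty":-0.0248,"tz":0,"roll":0},{"tx":0,"ty":0,"tz":0.04,"roll":0}]'

```text
time: 36.5
tcp_pos: [0.4743, 0.3158, 0.158]
eef_rot: [0.786, 0.618, 0.005, -0.0]
wrist_force: [1.7, 0.1, -0.9]
finger_gap: 0.0556
gripper_force: 0.0
```

carry_out --plan '[{"tx":0,"ty":0,"tz":0,"roll":0},{"tx":0,"ty":0,"tz":0,"roll":0}]'

```text
time: 36.7
tcp_pos: [0.4718, 0.3087, 0.1538]
eef_rot: [0.788, 0.616, -0.002, -0.0]
wrist_force: [0.3, -1.5, 0.8]
finger_gap: 0.0555
gripper_force: 0.0
```

```bash
python3 - <<'E'
from h import *
p,im=snap('wrist','w14')
u,v=proj(p,[.473,.31,.069])[0].astype(int)
rects(p,im,'tape',(17,150,90),(24,255,255),.069,(max(u-110,0),max(v-110,0),u+110,min(v+110,400)),2)
go(.4731,.3101,.0437,76.1)
E
```

```text
tape 1736 rect [0.4728 0.2941] [0.0376 0.0294] 76.2 circ [0.4733 0.2939] 0.0235
t 36.75 tcp [0.4731 0.309  0.155 ] th 76.03 gap 0.05534765157318877 F [ 0.4383 -0.5587  1.3645]
after roll -0.1 : tx,ty,tz [ 0.0011 -0.0003  0.1113]
```

carry_out --plan '[{"tx":0.001,"ty":0,"tz":0.045,"roll":0},{"tx":0,"ty":0,"tz":0.04,"roll":0},{"tx":0,"ty":0,"tz":0.0265,"roll":0},{"tx":0,"ty":0,"tz":0,"roll":0},{"tx":0,"ty":0,"tz":0,"roll":0}]'

```text
time: 37.25
tcp_pos: [0.4746, 0.3103, 0.0448]
eef_rot: [0.788, 0.616, 0.0, 0.0]
wrist_force: [0.6, -0.0, -0.2]
finger_gap: 0.0553
gripper_force: 0.0
```

carry_out --plan '[{"tx":0,"ty":0,"tz":0,"roll":0},{"tx":0,"ty":0,"tz":0,"roll":0},{"tx":0,"ty":0,"tz":0,"roll":0},{"tx":0,"ty":0,"tz":0,"roll":0},{"tx":0,"ty":0,"tz":0,"roll":0}]' --hand 1 --newtons 50

```text
time: 37.75
tcp_pos: [0.4749, 0.3113, 0.0461]
eef_rot: [0.788, 0.616, 0.002, 0.0]
wrist_force: [-1.2, -0.6, 6.5]
finger_gap: 0.029
gripper_force: 49.0
```

```bash
python3 - <<'E'
from h import *
go(.4833,-.0968,.0437,76.0)
E
```

```text
t 37.75 tcp [0.4749 0.3113 0.0461] th 76.07 gap 0.0290484708371768 F [-1.1839 -0.6143  6.4888]
after roll 0.1 : tx,ty,tz [-0.394   0.1069  0.0024]
```

carry_out --plan '[{"tx":0,"ty":0,"tz":-0.045,"roll":0},{"tx":0,"ty":0,"tz":-0.045,"roll":0},{"tx":-0.0437,"ty":0.0119,"tz":0,"roll":0},{"tx":-0.0437,"ty":0.0119,"tz":0,"roll":0},{"tx":-0.0437,"ty":0.0119,"tz":0,"roll":0}]'

```text
time: 38.25
tcp_pos: [0.477, 0.1739, 0.1355]
eef_rot: [0.787, 0.617, 0.001, 0.001]
wrist_force: [-0.2, -0.2, -3.1]
finger_gap: 0.0294
gripper_force: 51.5
```

carry_out --plan '[{"tx":-0.0437,"ty":0.0119,"tz":0,"roll":0},{"tx":-0.0437,"ty":0.0119,"tz":0,"roll":0},{"tx":-0.0437,"ty":0.0119,"tz":0,"roll":0},{"tx":-0.0437,"ty":0.0119,"tz":0,"roll":0},{"tx":-0.0437,"ty":0.0119,"tz":0,"roll":0}]'

```text
time: 38.75
tcp_pos: [0.4818, -0.0534, 0.135]
eef_rot: [0.788, 0.616, 0.001, 0.001]
wrist_force: [1.0, 0.1, -2.7]
finger_gap: 0.0293
gripper_force: 51.5
```

carry_out --plan '[{"tx":-0.0437,"ty":0.0119,"tz":0,"roll":0},{"tx":0,"ty":0,"tz":0.03,"roll":0},{"tx":0,"ty":0,"tz":0.035,"roll":0},{"tx":0,"ty":0,"tz":0,"roll":0},{"tx":0,"ty":0,"tz":0,"roll":0}]'

```text
time: 39.25
tcp_pos: [0.4824, -0.0966, 0.0693]
eef_rot: [0.788, 0.616, -0.0, -0.0]
wrist_force: [0.3, -0.1, -2.6]
finger_gap: 0.0292
gripper_force: 51.4
```

```bash
python3 - <<'E'
from h import *
go(.4838,-.096,.043,76.0)
E
```

```text
t 39.25 tcp [ 0.4824 -0.0966  0.0693] th 76.07 gap 0.029158326554133713 F [ 0.3289 -0.0919 -2.5624]
after roll 0.1 : tx,ty,tz [0.001  0.0012 0.0263]
```

carry_out --plan '[{"tx":0.0008,"ty":0.001,"tz":0.018,"roll":0},{"tx":0,"ty":0,"tz":0.008,"roll":0},{"tx":0,"ty":0,"tz":0,"roll":0},{"tx":0,"ty":0,"tz":0,"roll":0}]'

```text
time: 39.65
tcp_pos: [0.4844, -0.0962, 0.0437]
eef_rot: [0.787, 0.616, 0.0, 0.0]
wrist_force: [0.0, 0.7, -2.2]
finger_gap: 0.0291
gripper_force: 52.6
```

carry_out --plan '[{"tx":0,"ty":0,"tz":0.001,"roll":0},{"tx":0,"ty":0,"tz":0,"roll":0}]'

```text
time: 39.85
tcp_pos: [0.4844, -0.0963, 0.0431]
eef_rot: [0.788, 0.616, 0.0, 0.001]
wrist_force: [-0.4, -0.1, 9.2]
finger_gap: 0.0292
gripper_force: 53.7
```

carry_out --plan '[{"tx":0,"ty":0,"tz":0,"roll":0},{"tx":0,"ty":0,"tz":0,"roll":0},{"tx":0,"ty":0,"tz":0,"roll":0},{"tx":0,"ty":0,"tz":0,"roll":0}]' --hand -0.4

```text
time: 40.25
tcp_pos: [0.4839, -0.0963, 0.0418]
eef_rot: [0.788, 0.616, 0.0, -0.0]
wrist_force: [-0.0, -0.5, -0.6]
finger_gap: 0.0597
gripper_force: 0.0
```

carry_out --plan '[{"tx":0,"ty":0,"tz":-0.03,"roll":0},{"tx":0,"ty":0,"tz":-0.05,"roll":0},{"tx":0,"ty":0,"tz":-0.028,"roll":0},{"tx":0,"ty":0,"tz":0,"roll":0},{"tx":0,"ty":0,"tz":0,"roll":0}]'

```text
time: 40.75
tcp_pos: [0.4841, -0.0964, 0.1501]
eef_rot: [0.788, 0.616, 0.0, 0.001]
wrist_force: [0.3, 1.1, -1.1]
finger_gap: 0.0597
gripper_force: 0.0
```

```bash
python3 - <<'E'
from h import *
st()
p,im=snap('wrist','w15')
for P,I in ((np.load('pics/w5.npy',allow_pickle=True).item(),cv2.imread('pics/w5.png')[...,::-1].copy()),(p,im)):
    u,v=proj(P,[.4834,-.0988,.066])[0].astype(int)
    rects(P,I,'tape',(17,150,60),(24,255,255),.066,(max(u-110,0),max(v-80,0),u+110,min(v+110,400)),1)
    q=proj(P,[.499,-.037,.01])[0].astype(int)
    rects(P,I,'hook',(25,100,60),(34,255,255),.02,(q[0]-50,max(q[1]-50,0),q[0]+50,q[1]+60),1,8)
# th 76 -> 0
go(.5364,.4304,.29,0)
E
```

```text
t 40.75 tcp [ 0.4841 -0.0964  0.1501] th 76.06 gap 0.05966088936410593 F [ 0.2793  1.1012 -1.1159]
tape 3897 rect [ 0.4839 -0.0973] [0.0712 0.0296] 75.3 circ [ 0.4813 -0.0968] 0.037
hook 242 rect [ 0.4921 -0.0571] [0.0187 0.0143] 75.2 circ [ 0.492  -0.0574] 0.0115
tape 3879 rect [ 0.4871 -0.097 ] [0.071  0.0295] 75.8 circ [ 0.4852 -0.0966] 0.0374
hook 162 rect [ 0.4945 -0.0574] [0.0189 0.0141] 75.6 circ [ 0.4944 -0.0564] 0.0109
t 40.8 tcp [ 0.4833 -0.0961  0.1491] th 76.06 gap 0.05950488327866344 F [-0.2298 -1.0747  0.0137]
after roll 76.1 : tx,ty,tz [ 0.0531 -0.5265 -0.1409]
```

carry_out --plan '[{"tx":0,"ty":0,"tz":-0.03,"roll":8.45},{"tx":0,"ty":0,"tz":-0.03,"roll":8.45},{"tx":0,"ty":0,"tz":-0.03,"roll":8.45},{"tx":0,"ty":0,"tz":-0.03,"roll":8.45},{"tx":0,"ty":0,"tz":-0.021,"roll":8.45}]' --hand -1

```text
time: 41.3
tcp_pos: [0.4836, -0.0963, 0.2907]
eef_rot: [0.958, 0.288, -0.001, -0.001]
wrist_force: [0.7, 0.4, -0.2]
finger_gap: 0.0856
gripper_force: 0.0
```

carry_out --plan '[{"tx":0,"ty":0,"tz":0,"roll":8.45},{"tx":0,"ty":0,"tz":0,"roll":8.45},{"tx":0,"ty":0,"tz":0,"roll":8.45},{"tx":0,"ty":0,"tz":0,"roll":8.45},{"tx":0.0044,"ty":-0.0439,"tz":0,"roll":0}]'

```text
time: 41.8
tcp_pos: [0.488, -0.0555, 0.2886]
eef_rot: [1.0, -0.004, -0.002, 0.001]
wrist_force: [0.5, 1.1, -0.3]
finger_gap: 0.0854
gripper_force: 0.0
```

carry_out --plan '[{"tx":0.0044,"ty":-0.0439,"tz":0,"roll":0},{"tx":0.0044,"ty":-0.0439,"tz":0,"roll":0},{"tx":0.0044,"ty":-0.0439,"tz":0,"roll":0},{"tx":0.0044,"ty":-0.0439,"tz":0,"roll":0},{"tx":0.0044,"ty":-0.0439,"tz":0,"roll":0}]'

```text
time: 42.3
tcp_pos: [0.5092, 0.1687, 0.2884]
eef_rot: [1.0, 0.0, -0.002, 0.0]
wrist_force: [1.1, -0.3, -0.5]
finger_gap: 0.0857
gripper_force: 0.0
```

carry_out --plan '[{"tx":0.0044,"ty":-0.0439,"tz":0,"roll":0},{"tx":0.0044,"ty":-0.0439,"tz":0,"roll":0},{"tx":0.0044,"ty":-0.0439,"tz":0,"roll":0},{"tx":0.0044,"ty":-0.0439,"tz":0,"roll":0},{"tx":0.0044,"ty":-0.0439,"tz":0,"roll":0}]'

```text
time: 42.8
tcp_pos: [0.5312, 0.388, 0.2878]
eef_rot: [1.0, 0.0, -0.002, 0.001]
wrist_force: [0.5, -0.2, 0.4]
finger_gap: 0.085
gripper_force: 0.0
```

carry_out --plan '[{"tx":0.0044,"ty":-0.0439,"tz":0,"roll":0},{"tx":0,"ty":0,"tz":0,"roll":0},{"tx":0,"ty":0,"tz":0,"roll":0}]'

```text
time: 43.1
tcp_pos: [0.5356, 0.4307, 0.2877]
eef_rot: [1.0, 0.001, -0.002, 0.001]
wrist_force: [-2.0, -0.5, -0.3]
finger_gap: 0.0853
gripper_force: 0.0
```

```bash
python3 - <<'E'
from h import *
st(); p,im=snap('wrist','w16')
u,v=proj(p,[.536,.43,.217])[0].astype(int)
rects(p,im,'cap',(0,130,60),(15,255,255),.217,(u-140,max(v-140,0),u+140,400),1)
go(.5364,.4304,.2055,0)
E
```

```text
t 43.1 tcp [0.5356 0.4307 0.2877] th 0.12 gap 0.08531992959998033 F [-1.9892 -0.5164 -0.265 ]
cap 166 rect [0.5357 0.4465] [0.0491 0.018 ] 2.0 circ [0.536  0.4403] 0.0248
t 43.15 tcp [0.5358 0.4297 0.2883] th 0.05 gap 0.08535035270436374 F [-0.274  -0.8891  0.5164]
after roll 0.0 : tx,ty,tz [ 0.0006 -0.0007  0.0828]
```

carry_out --plan '[{"tx":0.0005,"ty":0,"tz":0.04,"roll":0},{"tx":0,"ty":0,"tz":0.03,"roll":0},{"tx":0,"ty":0,"tz":0.0135,"roll":0},{"tx":0,"ty":0,"tz":0,"roll":0},{"tx":0,"ty":0,"tz":0,"roll":0}]'

```text
time: 43.65
tcp_pos: [0.5377, 0.4301, 0.2082]
eef_rot: [1.0, -0.0, 0.0, -0.0]
wrist_force: [0.6, 0.0, -0.1]
finger_gap: 0.0854
gripper_force: 0.0
```

carry_out --plan '[{"tx":0,"ty":0,"tz":0,"roll":0},{"tx":0,"ty":0,"tz":0,"roll":0},{"tx":0,"ty":0,"tz":0,"roll":0},{"tx":0,"ty":0,"tz":0,"roll":0},{"tx":0,"ty":0,"tz":0,"roll":0}]' --hand 1 --newtons 40

```text
time: 44.15
tcp_pos: [0.538, 0.431, 0.2094]
eef_rot: [1.0, 0.0, 0.001, -0.001]
wrist_force: [-1.0, -1.0, 6.2]
finger_gap: 0.0497
gripper_force: 41.8
```

```bash
python3 - <<'E'
from h import *
go(.4985,.0112,.26,0)
E
```

```text
t 44.15 tcp [0.538  0.431  0.2094] th 0.03 gap 0.04970099050495514 F [-0.9865 -1.0282  6.2204]
after roll 0.0 : tx,ty,tz [-0.0395  0.4198 -0.0506]
```

carry_out --plan '[{"tx":0,"ty":0,"tz":-0.02,"roll":0},{"tx":0,"ty":0,"tz":-0.03,"roll":0},{"tx":0,"ty":0,"tz":-0.01,"roll":0},{"tx":-0.0039,"ty":0.03,"tz":0,"roll":0},{"tx":-0.0039,"ty":0.042,"tz":0,"roll":0}]'

```text
time: 44.65
tcp_pos: [0.5293, 0.3596, 0.2672]
eef_rot: [1.0, 0.001, 0.001, -0.001]
wrist_force: [-0.5, -0.7, -2.9]
finger_gap: 0.0501
gripper_force: 42.9
```

carry_out --plan '[{"tx":-0.0039,"ty":0.042,"tz":0,"roll":0},{"tx":-0.0039,"ty":0.042,"tz":0,"roll":0},{"tx":-0.0039,"ty":0.042,"tz":0,"roll":0},{"tx":-0.0039,"ty":0.042,"tz":0,"roll":0},{"tx":-0.0039,"ty":0.042,"tz":0,"roll":0}]'

```text
time: 45.15
tcp_pos: [0.5091, 0.1469, 0.2668]
eef_rot: [1.0, 0.0, -0.0, 0.0]
wrist_force: [0.9, -0.1, -3.5]
finger_gap: 0.0503
gripper_force: 42.9
```

carry_out --plan '[{"tx":-0.0039,"ty":0.042,"tz":0,"roll":0},{"tx":-0.0039,"ty":0.042,"tz":0,"roll":0},{"tx":-0.0039,"ty":0.036,"tz":0,"roll":0},{"tx":0,"ty":0.0175,"tz":0,"roll":0},{"tx":0,"ty":0,"tz":0,"roll":0}]'

```text
time: 45.65
tcp_pos: [0.4979, 0.0087, 0.267]
eef_rot: [1.0, -0.001, -0.0, 0.0]
wrist_force: [-0.6, -0.2, -2.9]
finger_gap: 0.0499
gripper_force: 43.0
```

carry_out --plan '[{"tx":0,"ty":0,"tz":0.025,"roll":0},{"tx":0,"ty":0,"tz":0.02,"roll":0},{"tx":0,"ty":0,"tz":0.01,"roll":0},{"tx":0,"ty":0,"tz":0,"roll":0},{"tx":0,"ty":0,"tz":0,"roll":0}]'

```text
time: 46.15
tcp_pos: [0.4985, 0.0115, 0.2126]
eef_rot: [1.0, 0.0, 0.0, -0.0]
wrist_force: [-0.0, 0.3, -2.5]
finger_gap: 0.0497
gripper_force: 43.1
```

```bash
python3 - <<'E'
from h import *
go(.499,.0115,.207,0); go(.499,.0115,.207,0)
E
```

```text
t 46.15 tcp [0.4985 0.0115 0.2126] th 0.05 gap 0.049688424913648194 F [-0.0075  0.3188 -2.4749]
after roll 0.1 : tx,ty,tz [ 0.0005 -0.      0.0056]
t 46.15 tcp [0.4985 0.0115 0.2126] th 0.05 gap 0.049688424913648194 F [-0.0075  0.3188 -2.4749]
after roll 0.1 : tx,ty,tz [ 0.0005 -0.      0.0056]
```

carry_out --plan '[{"tx":0,"ty":0,"tz":0.0035,"roll":0},{"tx":0,"ty":0,"tz":0,"roll":0}]'

```text
time: 46.35
tcp_pos: [0.4986, 0.0111, 0.2092]
eef_rot: [1.0, 0.0, 0.001, -0.0]
wrist_force: [-0.2, 0.5, -1.9]
finger_gap: 0.0497
gripper_force: 43.0
```

carry_out --plan '[{"tx":0,"ty":0,"tz":0.001,"roll":0},{"tx":0,"ty":0,"tz":0,"roll":0}]'

```text
time: 46.55
tcp_pos: [0.4982, 0.011, 0.2079]
eef_rot: [1.0, 0.0, 0.0, -0.0]
wrist_force: [-1.1, -0.1, -2.1]
finger_gap: 0.0495
gripper_force: 43.0
```

carry_out --plan '[{"tx":0,"ty":0,"tz":0.001,"roll":0},{"tx":0,"ty":0,"tz":0,"roll":0}]'

```text
time: 46.75
tcp_pos: [0.4981, 0.011, 0.2067]
eef_rot: [1.0, 0.0, -0.0, -0.0]
wrist_force: [-0.6, 0.3, -2.5]
finger_gap: 0.0499
gripper_force: 43.1
```

carry_out --plan '[{"tx":0,"ty":0,"tz":0.001,"roll":0},{"tx":0,"ty":0,"tz":0,"roll":0}]'

```text
time: 46.95
tcp_pos: [0.4988, 0.0109, 0.2064]
eef_rot: [1.0, 0.0, 0.001, 0.0]
wrist_force: [-1.3, -0.5, 3.1]
finger_gap: 0.0499
gripper_force: 43.8
```

carry_out --plan '[{"tx":0,"ty":0,"tz":0.0005,"roll":0},{"tx":0,"ty":0,"tz":0,"roll":0}]'

```text
time: 47.15
tcp_pos: [0.4992, 0.0108, 0.2064]
eef_rot: [1.0, 0.0, 0.001, 0.0]
wrist_force: [-1.0, 0.5, 6.6]
finger_gap: 0.0499
gripper_force: 44.3
```

carry_out --plan '[{"tx":0,"ty":0,"tz":0,"roll":0},{"tx":0,"ty":0,"tz":0,"roll":0},{"tx":0,"ty":0,"tz":0,"roll":0},{"tx":0,"ty":0,"tz":-0.04,"roll":0},{"tx":0,"ty":0,"tz":-0.041,"roll":0}]' --hand -1

```text
time: 47.65
tcp_pos: [0.4968, 0.0111, 0.2858]
eef_rot: [1.0, 0.0, -0.002, -0.0]
wrist_force: [1.5, -0.7, -0.1]
finger_gap: 0.0851
gripper_force: 0.0
```

carry_out --plan '[{"tx":0,"ty":0,"tz":0,"roll":0},{"tx":0,"ty":0,"tz":0,"roll":0}]'

```text
time: 47.85
tcp_pos: [0.4988, 0.0109, 0.2871]
eef_rot: [1.0, 0.0, 0.001, 0.0]
wrist_force: [-0.1, 0.2, -0.6]
finger_gap: 0.0854
gripper_force: 0.0
```

```bash
python3 - <<'E'
from h import *
st(); p,im=snap('wrist','w17')
for P,I in ((np.load('pics/w4.npy',allow_pickle=True).item(),cv2.imread('pics/w4.png')[...,::-1].copy()),(p,im)):
    u,v=proj(P,[.498,.011,.217])[0].astype(int)
    rects(P,I,'cap',(0,130,60),(15,255,255),.217,(u-140,max(v-140,0),u+140,v+60),1)
go(.3766,.3485,.15,0)
E
```

```text
t 47.85 tcp [0.4988 0.0109 0.2871] th 0.02 gap 0.0854421020173935 F [-0.07    0.2163 -0.6302]
cap 5499 rect [0.5042 0.0112] [0.0598 0.0498] 1.5 circ [0.5042 0.0103] 0.0302
cap 5473 rect [0.5023 0.0099] [0.0501 0.0605] 88.2 circ [0.5021 0.0103] 0.0308
t 47.9 tcp [0.4978 0.011  0.2858] th 0.02 gap 0.08551820681441073 F [-0.3989  0.887   0.0205]
after roll 0.0 : tx,ty,tz [-0.1212 -0.3375  0.1358]
```

Can is back within 2 mm. Now the tin.

carry_out --plan '[{"tx":-0.0152,"ty":-0.0422,"tz":0,"roll":0},{"tx":-0.0152,"ty":-0.0422,"tz":0,"roll":0},{"tx":-0.0152,"ty":-0.0422,"tz":0,"roll":0},{"tx":-0.0152,"ty":-0.0422,"tz":0,"roll":0},{"tx":-0.0152,"ty":-0.0422,"tz":0,"roll":0}]' --hand -0.1

```text
time: 48.4
tcp_pos: [0.4202, 0.223, 0.2845]
eef_rot: [1.0, -0.0, -0.002, 0.0]
wrist_force: [1.3, 0.7, 0.1]
finger_gap: 0.0472
gripper_force: 0.0
```

carry_out --plan '[{"tx":-0.0152,"ty":-0.0422,"tz":0,"roll":0},{"tx":-0.0152,"ty":-0.0422,"tz":0,"roll":0},{"tx":-0.0152,"ty":-0.0422,"tz":0,"roll":0},{"tx":0,"ty":0,"tz":0.045,"roll":0},{"tx":0,"ty":0,"tz":0.045,"roll":0}]'

```text
time: 48.9
tcp_pos: [0.3757, 0.3502, 0.1948]
eef_rot: [1.0, 0.002, 0.001, -0.0]
wrist_force: [0.0, -0.3, -1.4]
finger_gap: 0.0468
gripper_force: 0.0
```

carry_out --plan '[{"tx":0,"ty":0,"tz":0.045,"roll":0},{"tx":0,"ty":0,"tz":0,"roll":0},{"tx":0,"ty":0,"tz":0,"roll":0}]'

```text
time: 49.2
tcp_pos: [0.3754, 0.3478, 0.1503]
eef_rot: [1.0, 0.0, -0.002, 0.001]
wrist_force: [0.4, 0.5, 1.2]
finger_gap: 0.0469
gripper_force: 0.0
```

```bash
python3 - <<'E'
from h import *
st(); p,im=snap('wrist','w18')
u,v=proj(p,[.3766,.3135,.051])[0].astype(int)
rects(p,im,'tin',(130,60,30),(165,255,255),.051,(max(u-90,0),max(v-90,0),u+90,min(v+90,400)),1)
go(.3766,.3485,.0412,0)
E
```

```text
t 49.2 tcp [0.3754 0.3478 0.1503] th 0.01 gap 0.046928944559852435 F [0.3667 0.4587 1.1742]
tin 7159 rect [0.3783 0.3144] [0.0712 0.0717] 90.0 circ [0.3784 0.3146] 0.0366
t 49.25 tcp [0.3768 0.3487 0.1519] th 0.0 gap 0.047219925409814276 F [ 0.6388 -0.3059  0.5962]
after roll 0.0 : tx,ty,tz [-0.0002  0.0002  0.1107]
```

carry_out --plan '[{"tx":0,"ty":0,"tz":0.045,"roll":0},{"tx":0,"ty":0,"tz":0.04,"roll":0},{"tx":0,"ty":0,"tz":0.0245,"roll":0},{"tx":0,"ty":0,"tz":0,"roll":0},{"tx":0,"ty":0,"tz":0,"roll":0}]'

```text
time: 49.75
tcp_pos: [0.378, 0.3495, 0.0436]
eef_rot: [1.0, -0.0, 0.001, -0.001]
wrist_force: [-0.1, -0.1, -0.2]
finger_gap: 0.047
gripper_force: 0.0
```

carry_out --plan '[{"tx":0,"ty":0,"tz":0,"roll":0},{"tx":0,"ty":0,"tz":0,"roll":0},{"tx":0,"ty":0,"tz":0,"roll":0},{"tx":0,"ty":0,"tz":0,"roll":0},{"tx":0,"ty":0,"tz":0,"roll":0}]' --hand 1 --newtons 40

```text
time: 50.25
tcp_pos: [0.3772, 0.349, 0.0432]
eef_rot: [1.0, 0.0, 0.001, -0.001]
wrist_force: [-1.5, -1.7, 9.8]
finger_gap: 0.0025
gripper_force: 38.6
```

```bash
python3 - <<'E'
from h import *
go(.5165,.1483,.138,0)
E
```

```text
t 50.25 tcp [0.3772 0.349  0.0432] th 0.01 gap 0.0025488380815236393 F [-1.4609 -1.7115  9.833 ]
after roll 0.0 : tx,ty,tz [ 0.1393  0.2007 -0.0948]
```

carry_out --plan '[{"tx":0,"ty":0,"tz":-0.03,"roll":0},{"tx":0,"ty":0,"tz":-0.04,"roll":0},{"tx":0,"ty":0,"tz":-0.03,"roll":0},{"tx":0.0279,"ty":0.0401,"tz":0,"roll":0},{"tx":0.0279,"ty":0.0401,"tz":0,"roll":0}]'

```text
time: 50.75
tcp_pos: [0.4331, 0.2689, 0.1436]
eef_rot: [1.0, 0.002, 0.002, -0.001]
wrist_force: [0.8, 0.1, -3.2]
finger_gap: 0.0023
gripper_force: 39.0
```

carry_out --plan '[{"tx":0.0279,"ty":0.0401,"tz":0,"roll":0},{"tx":0.0279,"ty":0.0401,"tz":0,"roll":0},{"tx":0.0279,"ty":0.0401,"tz":0,"roll":0},{"tx":0,"ty":0,"tz":0,"roll":0},{"tx":0,"ty":0,"tz":0.04,"roll":0}]'

```text
time: 51.25
tcp_pos: [0.5216, 0.1474, 0.1057]
eef_rot: [1.0, -0.002, 0.006, -0.001]
wrist_force: [1.6, 0.6, -2.3]
finger_gap: 0.0028
gripper_force: 39.1
```

carry_out --plan '[{"tx":0,"ty":0,"tz":0.035,"roll":0},{"tx":0,"ty":0,"tz":0.02,"roll":0},{"tx":0,"ty":0,"tz":0,"roll":0},{"tx":0,"ty":0,"tz":0,"roll":0}]'

```text
time: 51.65
tcp_pos: [0.5158, 0.1484, 0.047]
eef_rot: [1.0, 0.0, -0.0, -0.0]
wrist_force: [0.0, 0.0, -1.7]
finger_gap: 0.0022
gripper_force: 39.2
```

```bash
python3 - <<'E'
from h import *
go(.5165,.1483,.040,0)
E
```

```text
t 51.65 tcp [0.5158 0.1484 0.047 ] th 0.03 gap 0.0022301939652891456 F [ 0.0356  0.0267 -1.6784]
after roll 0.0 : tx,ty,tz [0.0007 0.0001 0.007 ]
```

carry_out --plan '[{"tx":0.0005,"ty":0,"tz":0.005,"roll":0},{"tx":0,"ty":0,"tz":0,"roll":0}]'

```text
time: 51.85
tcp_pos: [0.5173, 0.1484, 0.0426]
eef_rot: [1.0, 0.0, 0.001, -0.0]
wrist_force: [-0.1, -0.8, -1.4]
finger_gap: 0.0026
gripper_force: 39.2
```

carry_out --plan '[{"tx":0,"ty":0,"tz":0.001,"roll":0},{"tx":0,"ty":0,"tz":0,"roll":0}]'

```text
time: 52.05
tcp_pos: [0.5168, 0.1482, 0.0412]
eef_rot: [1.0, 0.0, 0.0, -0.0]
wrist_force: [-0.9, 0.0, -2.1]
finger_gap: 0.0021
gripper_force: 39.2
```

carry_out --plan '[{"tx":0,"ty":0,"tz":0.001,"roll":0},{"tx":0,"ty":0,"tz":0,"roll":0}]'

```text
time: 52.25
tcp_pos: [0.5168, 0.1482, 0.0403]
eef_rot: [1.0, 0.0, 0.0, -0.0]
wrist_force: [-1.0, 0.2, 3.6]
finger_gap: 0.0024
gripper_force: 39.5
```

Contact. Release, rise, and check against the first close look.

carry_out --plan '[{"tx":0,"ty":0,"tz":0,"roll":0},{"tx":0,"ty":0,"tz":0,"roll":0},{"tx":0,"ty":0,"tz":0,"roll":0},{"tx":0,"ty":0,"tz":0,"roll":0}]' --hand -0.1

```text
time: 52.65
tcp_pos: [0.5165, 0.1481, 0.0397]
eef_rot: [1.0, 0.0, -0.0, -0.0]
wrist_force: [-0.6, 0.2, 0.7]
finger_gap: 0.0468
gripper_force: 0.0
```

carry_out --plan '[{"tx":0,"ty":0,"tz":-0.045,"roll":0},{"tx":0,"ty":0,"tz":-0.05,"roll":0},{"tx":0,"ty":0,"tz":-0.012,"roll":0},{"tx":0,"ty":0,"tz":0,"roll":0},{"tx":0,"ty":0,"tz":0,"roll":0}]'

```text
time: 53.15
tcp_pos: [0.5158, 0.148, 0.146]
eef_rot: [1.0, 0.0, -0.001, 0.0]
wrist_force: [-0.8, 0.2, -0.1]
finger_gap: 0.047
gripper_force: 0.0
```

```bash
python3 - <<'E'
from h import *
st(); p,im=snap('wrist','w19')
for P,I in ((np.load('pics/w3.npy',allow_pickle=True).item(),cv2.imread('pics/w3.png')[...,::-1].copy()),(p,im)):
    u,v=proj(P,[.515,.1137,.048])[0].astype(int)
    rects(P,I,'tin',(130,60,30),(165,255,255),.048,(max(u-90,0),max(v-90,0),u+90,v+90),1)
E
```

```text
t 53.15 tcp [0.5158 0.148  0.146 ] th 0.01 gap 0.046970270348029475 F [-0.7871  0.1888 -0.0589]
tin 7762 rect [0.5167 0.1169] [0.0754 0.0721] 56.9 circ [0.5186 0.1158] 0.0388
tin 7747 rect [0.5211 0.1137] [0.0718 0.0762] 89.9 circ [0.5209 0.1158] 0.0391
```

carry_out --plan '[{"tx":0,"ty":0,"tz":-0.05,"roll":0},{"tx":0,"ty":0,"tz":-0.05,"roll":0},{"tx":0,"ty":0,"tz":-0.05,"roll":0},{"tx":0,"ty":0,"tz":-0.04,"roll":0},{"tx":-0.02,"ty":0.02,"tz":0,"roll":0}]'

```text
time: 53.7
tcp_pos: [0.5012, 0.1295, 0.3408]
eef_rot: [1.0, 0.001, 0.005, -0.001]
wrist_force: [0.4, -1.9, 0.3]
finger_gap: 0.047
gripper_force: 0.0
```

carry_out --plan '[{"tx":-0.018,"ty":0.046,"tz":0,"roll":0},{"tx":-0.018,"ty":0.046,"tz":0,"roll":0},{"tx":-0.018,"ty":0.046,"tz":0,"roll":0},{"tx":-0.018,"ty":0.046,"tz":0,"roll":0},{"tx":-0.018,"ty":0.046,"tz":0,"roll":0}]'

```text
time: 54.2
tcp_pos: [0.4048, -0.1031, 0.3347]
eef_rot: [1.0, 0.0, -0.002, -0.001]
wrist_force: [0.6, -0.2, -0.3]
finger_gap: 0.047
gripper_force: 0.0
```

carry_out --plan '[{"tx":-0.018,"ty":0.046,"tz":0,"roll":0},{"tx":-0.018,"ty":0.046,"tz":0,"roll":0},{"tx":-0.018,"ty":0.046,"tz":0,"roll":0},{"tx":-0.018,"ty":0.046,"tz":0,"roll":0},{"tx":-0.018,"ty":0.046,"tz":0,"roll":0}]'

```text
time: 54.7
tcp_pos: [0.315, -0.3331, 0.3346]
eef_rot: [1.0, -0.0, -0.001, -0.002]
wrist_force: [1.4, -0.8, 0.4]
finger_gap: 0.0467
gripper_force: 0.0
```

carry_out --plan '[{"tx":-0.018,"ty":0.046,"tz":0,"roll":0},{"tx":-0.018,"ty":0.046,"tz":0,"roll":0},{"tx":-0.018,"ty":0.046,"tz":0,"roll":0},{"tx":-0.018,"ty":0.046,"tz":0,"roll":0},{"tx":0,"ty":0,"tz":0,"roll":0}]'

```text
time: 55.2
tcp_pos: [0.2418, -0.521, 0.3334]
eef_rot: [1.0, -0.002, -0.001, -0.001]
wrist_force: [0.6, 1.4, -0.6]
finger_gap: 0.0468
gripper_force: 0.0
```

```bash
python3 - <<'E'
from h import *
st(); p,im=snap('top','tf')
cv2.imwrite('pics/tfc.png',cv2.resize(im[135:310,150:480],None,fx=2.4,fy=2.4,interpolation=cv2.INTER_CUBIC)[...,::-1])
I0=cv2.imread('pics/top0.png')[...,::-1].copy()
for I in (I0,im):
    rects('top',I,'tin',(130,60,30),(165,255,255),.044,(255,205,300,250))
    rects('top',I,'cap',(0,130,80),(15,255,255),.21,(295,205,330,245))
    rects('top',I,'tape',(15,150,80),(32,255,255),.06,(325,225,370,255))
    rects('top',I,'knob',(12,140,90),(30,255,255),.068,(308,190,328,212))
E
```

```text
t 55.2 tcp [ 0.2418 -0.521   0.3334] th -0.25 gap 0.046762115948963644 F [ 0.6337  1.3931 -0.6279]
tin 420 rect [0.5119 0.1144] [0.0718 0.0728] 65.8 circ [0.5122 0.1147] 0.0377
cap 274 rect [0.4942 0.0109] [0.0505 0.0523] 46.3 circ [0.4939 0.0103] 0.028
tape 191 rect [ 0.4793 -0.1042] [0.0692 0.0316] 74.4 circ [ 0.4761 -0.1036] 0.0352
knob 42 rect [ 0.5827 -0.007 ] [0.0218 0.0244] 1.0 circ [ 0.5842 -0.0064] 0.0132
tin 415 rect [0.5146 0.113 ] [0.0724 0.0695] 28.2 circ [0.5145 0.1137] 0.0374
cap 278 rect [0.4921 0.0102] [0.0551 0.049 ] 0.9 circ [0.4919 0.0082] 0.0282
tape 191 rect [ 0.4827 -0.1045] [0.0697 0.0325] 74.4 circ [ 0.4797 -0.1038] 0.0353
knob 43 rect [ 0.592  -0.0069] [0.0219 0.0244] 1.0 circ [ 0.5933 -0.0067] 0.0138
```

View pics/tfc.png

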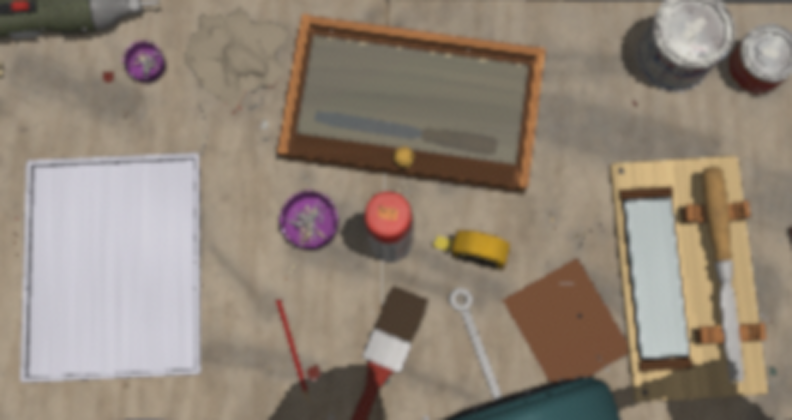

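The final top view shows the chisel in both notches (crop 715,170 to 738,380), the lid shut with the file inside, and all three things back within about 3 mm.

```bash
python3 -c "
from bench import ticket; print(ticket.sign_off())"
```

```text
the job is handed in; nothing more can be done
None
```

The job is done and handed in at about 55 s of the 144 s: the chisel lies in both notches of the sharpening board, the file is still in the case, the lid is fully shut, and the tin, can and tape are back within about 3 mm of where they stood.

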